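# Drop three chocolates into the cup and press it into the carrier

## Task

Make up the second cup like the one already in the wooden carrier: stand the empty cup under the chute of the chocolate dispenser and slowly turn its crank, clockwise as you face it, so that three chocolates, and no more, drop into the cup one after another. Then press the cup fully home in the free cutout of the carrier, its handle in the slot, without tipping it, spilling a chocolate or disturbing the other things on the counter.

Things in the scene. Friction and masses are not known exactly. Their poses are not given: they have to be found in the camera images.
- cup: empty white china espresso cup, loose, 52 mm tall, bowl 61 mm across at the rim (53 inside), 58 at 30 mm height, 51 at 16 mm, 34 at the foot. Origin on the underside, but the bowl's axis is at its x, y = (0, +11 mm); z up. The handle, 13 mm thick, sticks out toward the cup's -y to 52 mm from the bowl's axis, from 13 mm above the foot up to the rim. Grip the bowl across the cup's x
- cup_foot (a point): middle of the cup's underside, on the bowl's axis
- dispenser: fixed chocolate dispenser of clear plastic and steel, 237 mm tall, foot plate 70 x 235 x 4 mm. Origin on the counter below the middle of the drum; z up. The crank sticks out to -x (toward the robot), the chute runs down to -y, the single-file magazine rises to +y, ending 120 mm from the origin. Clear cheeks at x = +-15 mm. The drum's axis is level, along x, 111 mm above the counter
- chute_lip (a point): end of the dispenser's chute: middle of its floor's edge, 67 mm above the counter, 92 mm from the dispenser's origin toward its -y. The chute is 30 mm wide with walls 13 mm high and rises at 12 degrees back to the drum. A chocolate leaves it at about 0.5 m/s toward the dispenser's -y
- cup_spot (a point): where the middle of the cup's foot belongs, marked by a thin ring on the foot plate, 4 mm above the counter, 131 mm from the dispenser's origin toward its -y: the cup's rim is then 8 mm in front of the chute lip and 8 mm below its underside. Axes as the dispenser's. Fingers beside the cup fit at its +-x sides
- drum (a joint): turn of the white drum (radius 34 mm) and its crank, rad; friction 0.06 N m, stays where left. Positive: the top goes toward the chute, clockwise seen from the robot. The crank handle stands q past straight up. Four side pockets 90 degrees apart take one chocolate each under the magazine and let it roll out toward the chute at about q = 3.1, 4.7, 6.3 (third) and 7.9; it reaches the cup 0.5 s later
- crank_grip (a point): middle of the crank's wooden handle, on its axis: a bar 14 mm thick and 60 mm long along the dispenser's x, free to spin on its pin. It goes round a circle of radius 35 mm about the drum's axis, and is 74 mm from the middle of the drum toward the dispenser's -x (59 mm in front of the cheek)
- carrier: fixed wooden cup carrier, 104 x 202 mm, 24 mm high, with two cup-shaped cutouts 20 mm deep over a 4 mm rubber floor. Origin on the counter; cutouts at its y = +-52 mm, each with a handle slot toward its -x. The one at -y holds a finished cup with three chocolates (stuck fast, 56 mm above the counter); the one at +y is free
- cutout (a point): middle of the free cutout's floor, 4 mm above the counter, axes as the carrier's. Round, 59 mm across, with a slot 24 mm wide toward -x for the handle: the cup fits when its -y points along the carrier's -x (cup yaw = carrier yaw - 90 degrees). Sprung rubber grips at its +-y sides rub on the bowl over the last 8 mm: pressing the cup to the floor takes about 3 to 8 N
- milk_jug: steel milk pitcher, 101 x 70 x 90 mm, loose, not to be disturbed; origin under its middle
- teaspoon: teaspoon lying on the counter, 132 x 26 x 11 mm, loose, not to be disturbed; origin under its middle
- sugar_shaker: glass sugar shaker, 69 mm across, 158 mm tall, loose, not to be disturbed; origin under its middle
- tamper: coffee tamper, 58 mm across, 96 mm tall (wooden handle 32 mm across above 30 mm), loose, not to be disturbed; origin under its middle
- choc_0: round foil-wrapped chocolate, 20 mm across, 12 g, the first, nearest the drum in the magazine; origin at its centre
- choc_1: round foil-wrapped chocolate, 20 mm across, 12 g, the second in the magazine; origin at its centre
- choc_2: round foil-wrapped chocolate, 20 mm across, 12 g, the third in the magazine; origin at its centre
- choc_3: round foil-wrapped chocolate, 20 mm across, 12 g, the fourth in the magazine; origin at its centre
- choc_4: round foil-wrapped chocolate, 20 mm across, 12 g, the fifth in the magazine; origin at its centre
- choc_5: round foil-wrapped chocolate, 20 mm across, 12 g, the last in the magazine; origin at its centre

How it is judged:
On the way, in this order (a step that is already met when the one before it is completed fails the run):
1. the cup stands upright under the chute (horizontal distance between cup_foot and cup_spot below 0.025 m and z of cup_foot in the frame of cup_spot below 0.005 m and angle between cup's own z axis and vertical below 0.12 rad), for 0.2 s.
2. the first chocolate is in the cup, the second is not yet (horizontal distance between choc_0 and cup_foot below 0.028 m and z of choc_0 in the frame of cup_foot between 0.006 and 0.052 m and not (horizontal distance between choc_1 and cup_foot below 0.028 m and z of choc_1 in the frame of cup_foot between 0.006 and 0.052 m)), for 0.1 s.
3. the second chocolate is in the cup, the third is not yet (horizontal distance between each of choc_0, choc_1 and cup_foot below 0.028 m and z of choc_0 in the frame of cup_foot between 0.006 and 0.052 m and z of choc_1 in the frame of cup_foot between 0.006 and 0.052 m and not (horizontal distance between choc_2 and cup_foot below 0.028 m and z of choc_2 in the frame of cup_foot between 0.006 and 0.052 m)), for 0.1 s.
4. the third chocolate is in the cup, which still stands under the chute (all of step 1 and horizontal distance between each of choc_0, choc_1, choc_2 and cup_foot below 0.028 m and z of choc_0 in the frame of cup_foot between 0.006 and 0.052 m and z of choc_1 in the frame of cup_foot between 0.006 and 0.052 m and z of choc_2 in the frame of cup_foot between 0.006 and 0.052 m), for 0.1 s.
At the end, for the whole second after the job is handed in: The cup is at rest on the floor of the free cutout (within 2 mm of it, 6 mm of its middle, 4 degrees of upright), so its handle is in the slot; the first three chocolates are in the cup and the other three are still in the drum or magazine (horizontal distance between each of choc_0, choc_1, choc_2 and cup_foot below 0.028 m and z of choc_0 in the frame of cup_foot between 0.006 and 0.052 m and z of choc_1 in the frame of cup_foot between 0.006 and 0.052 m and z of choc_2 in the frame of cup_foot between 0.006 and 0.052 m and z of each of choc_3, choc_4, choc_5 in the frame of dispenser above 0.1 m and horizontal distance between cup_foot and cutout below 0.006 m and z of cup_foot in the frame of cutout below 0.002 m and angle between cup's own z axis and vertical below 0.07 rad and linear speed of cup below 0.02 m/s); the robot touches nothing.
It fails at once if a chocolate falls beside the cup, on the counter, foot plate or floor (height (world z) of any of choc_0, choc_1, choc_2, choc_3, choc_4, choc_5 below 0.0155 m).
It fails at once if the drum is spun fast (over 6 rad/s, about a turn a second) (velocity of joint drum above 6 rad/s or velocity of joint drum below -6 rad/s).
It fails at once if the cup is tipped (over 35 degrees) (angle between cup's own z axis and vertical above 0.61 rad).
It fails at once if another thing on the counter is moved by over 3 cm (distance of any of milk_jug, teaspoon, sugar_shaker, tamper from where it was at the start of the episode above 0.03 m).
It also fails if it takes over 72 s, if anything falls off the work surface, if the arm or the gripper's body presses on something with over 40 N, if the wrist force passes 120 N, or if a joint passes its speed limit or range.

## Robot

A 7-joint arm with a two-finger parallel gripper is mounted at the origin on a cart in front of the work surface, level with it; the furniture and walls round the work are solid. World frame = base frame: x ahead of the robot, y to its left, z up, the work surface at z = 0. Lengths are in m, angles in rad, forces in N, time in s.
With the tool pointing down it reaches from about 0.425 to 0.825 m from the base axis. Payload 3.6 kg.
Tool frame: the origin (TCP) lies midway between the tips of the shut fingers; the grasp point (between the pads) lies 19 mm behind it (robot.tcp_to_grasp is the distance from the TCP to the grasp point, in m); z points along the fingers, y is the line along which they close (so a half turn about z gives the same grasp; the last joint's range is limited). The gripper opens to 85 mm and grips with 20 to 120 N. Pads are 22 mm wide; open, the fingers measure 114 mm over their backs; the gripper's body (76 mm by 85 mm) begins 54 mm behind the grasp point. The pads swing forward as they close: fully open they stand 13 mm farther back than shut.
Start: joints at [-0.026, 0.615, -0.013, 1.423, 0.008, 1.103, -0.04], TCP at [0.65, 0, 0.231] pointing down, gripper open.
Joint ranges: [-3.12, 3.12], [-0.3, 2.06], [-1.34, 1.32], [0.26, 2.42], [-1.36, 4.5], [0.01, 1.98], [-2.84, 2.84]. Speed limits (rad/s): [2.79, 2.79, 3.14, 3.14, 3.14, 3.14, 3.14].

## Interface

Orientations are given as a unit quaternion [x, y, z, w].
In Python, from station import get_state, cams, robot gives the robot as it stands.
- The arm moves only by the tool drive_tool, never from a script. Its argument "plan" is one flat list of numbers, 5 for each row, row after row: the shift along the tool's x, y, z normalised to -1 to 1, where 1 is 200 mm, then the turn about the tool's z normalised to -1 to 1, where 1 is 180 degrees, then the closure, from 0 (fully open) to 1 (shut). In form: [tx, ty, tz, twist, fingers, tx, ty, tz, twist, fingers, ...]. A call has 1 to 10 rows; each row shifts and turns the commanded pose from where the row before left it, along the tool's axes as they then stand; what a row does not reach is not made up. A row lasts 1/12 s, in which the tool goes at most 41.7 mm and 7.16 degrees, less where a joint would pass 70% of its speed; a pose out of reach is approached as far as the arm can. A call with a number of a shift or a turn outside -1 to 1 is refused whole. A call with a gripper value outside its range is refused whole. The fingers move at their own pace and stop on an object; "squeeze" is the grip in N (left out, the last holds). Time passes only in rows, so rows that do not move let the fingers close. It gives the time, the measured TCP pose, the force, the opening and the grip force at its end, in the units of the state.
- get_state(): the state, without advancing time (a new reading comes with each control period).
- cams.snapshot(name): name is "scene" or "side" or "wrist"; returns the picture (420x560x3 uint8, red, green, blue); there is no depth.
- cams.get_calibration(name): a dict with "camera_matrix" (3x3 intrinsics, pixels), "eye" and "attitude" of the camera in the world. Camera axes: x right, y up, looking along -z (the intrinsics and any distortion apply to the point x, -y, -z); pixel columns grow to the right and rows downward; lengths in m; the calibration is good to about 2 mm. A picture is of the moment at which its call begins: read the wrist's pose just before it. get_calibration takes no time and is no camera call; for the wrist camera it gives the pose at the moment of the call.
- robot.finish_job(): hands the job in; it is judged then, once.
Trained networks look in the newest picture that a camera, given by its name, has taken for a name from the list of things; names that differ only in an ending like _2 or _b are one class to them, and where a whole thing is asked for, a point or a joint stands for the part that bears it (a point fixed in the world has none). Each returns a list of dicts, best first, with "p" (0 to 1); they miss things now and then, are a little off and sometimes report something else, mostly with a low value. They report only what shows in the picture. A call takes as long as a camera call.
- cams.recognise(camera, target): "extent" ([left, top, width, height] in pixels, round what is visible of it).
- cams.spot_point(camera, target): "location" ([column, row] in pixels: a listed point, or the origin of a listed thing).
The state is a dict: "t": time; "q": joint angles; "qvel": joint speeds; "effort": joint torques, N m; "ee_pos": TCP position; "eef_rot": TCP orientation; "wrist_force": force on the tool from outside, world axes, zero at the start; "wrist_torque": the same for the moment, N m; "width": finger opening in m; "finger_force": force on a finger pad.
Only numpy, scipy, OpenCV 4.12 (cv2) and the standard library are available. Lean on these libraries where they do the work, as an engineer would, in place of code of your own. Each camera call takes 0.05 s, during which the arm holds its last target. There are 200 camera calls.

## Working session

There is one attempt and no reset: what is moved stays moved. The work goes in short steps, Python scripts to look and compute and a tool call to move; the robot and the scene stay as the last step left them, time stands still between calls to the robot, and variables do not carry over. Pictures are saved under pics/ and viewed, at most 10 in all, crops included, and the job is handed in when it is done.

Besides the shell and the picture viewer there is one more tool, called after "Call:" as name(argument=value, ...), one argument or row to a line, values as JSON. drive_tool: Moves the arm, as the interface text tells. Scaled input: -1 to 1 covers 200 mm each way for a shift and 180 degrees each way for a turn. Its arguments: {"type":"object","properties":{"plan":{"type":"array","items":{"type":"number"}},"squeeze":{"type":"number"}},"required":["plan"]}

```bash
ls; mkdir -p pics; cat > h.py <<'E'
import numpy as np, cv2
from station import get_state, cams, robot
from scipy.spatial.transform import Rotation as R
def cal(n):
    c=cams.get_calibration(n); K=np.array(c["camera_matrix"]); e=np.array(c["eye"]); a=np.array(c["attitude"])
    A=a if a.shape==(3,3) else R.from_quat(a).as_matrix()
    return K,e,A
def ray(n,uv,c=None):
    K,e,A=c or cal(n); p=np.linalg.solve(K,[uv[0],uv[1],1.]); return e,A@np.array([p[0],-p[1],-p[2]])
def atz(n,uv,z,c=None):
    e,d=ray(n,uv,c); return e+d*(z-e[2])/d[2]
def proj(n,P,c=None):
    K,e,A=c or cal(n); q=A.T@(np.asarray(P)-e); q=K@np.array([q[0],-q[1],-q[2]]); return q[:2]/q[2]
def tri(rays):
    M=np.zeros((3,3));b=np.zeros(3)
    for e,d in rays:
        d=d/np.linalg.norm(d);Q=np.eye(3)-np.outer(d,d);M+=Q;b+=Q@e
    return np.linalg.solve(M,b)
E
python3 - <<'E'
from h import *
print(cams.get_calibration("scene"))
ims=[]
for n in ["scene","side","wrist"]:
    im=cams.snapshot(n); cv2.imwrite(f"pics/{n}0.png",im[:,:,::-1])
    print(n)
    for t in ["cup","cup_foot","cup_spot","chute_lip","crank_grip","cutout","carrier","dispenser","milk_jug","teaspoon","sugar_shaker","tamper"]:
        r=cams.spot_point(n,t)[:2]
        print(t,[(np.round(x["location"]).tolist(),round(x["p"],2)) for x in r])
print(get_state()["t"],get_state()["eef_rot"])
E
```

```text
pics
{'camera_matrix': array([[484.01492265,   0.        , 282.64621165],
       [  0.        , 484.01492265, 208.80106479],
       [  0.        ,   0.        ,   1.        ]]), 'eye': array([-0.04124178,  1.05034351,  0.7643734 ]), 'attitude': array([-0.14477284,  0.4690651 ,  0.83388639, -0.25229396])}
scene
cup [([335.0, 245.0], 0.75)]
cup_foot [([335.0, 244.0], 0.95)]
cup_spot [([304.0, 283.0], 0.79)]
chute_lip [([291.0, 264.0], 0.79)]
crank_grip [([255.0, 260.0], 0.71)]
cutout [([354.0, 218.0], 0.89), ([182.0, 337.0], 0.74)]
carrier [([364.0, 208.0], 0.84)]
dispenser [([252.0, 288.0], 0.85), ([302.0, 282.0], 0.32)]
milk_jug [([182.0, 337.0], 0.93)]
teaspoon [([259.0, 322.0], 0.85), ([181.0, 338.0], 0.26)]
sugar_shaker [([209.0, 362.0], 0.8), ([305.0, 285.0], 0.36)]
tamper [([299.0, 234.0], 0.87)]
side
cup [([302.0, 216.0], 0.61)]
cup_foot [([300.0, 216.0], 0.56)]
cup_spot [([313.0, 249.0], 0.84)]
chute_lip [([301.0, 237.0], 0.59), ([271.0, 218.0], 0.27)]
crank_grip [([301.0, 243.0], 0.43)]
cutout [([293.0, 195.0], 0.83), ([271.0, 220.0], 0.69)]
carrier [([291.0, 188.0], 0.67)]
dispenser [([284.0, 268.0], 0.96), ([292.0, 190.0], 0.69)]
milk_jug [([276.0, 322.0], 0.67), ([315.0, 326.0], 0.26)]
teaspoon [([315.0, 288.0], 0.65)]
sugar_shaker [([314.0, 326.0], 0.98)]
tamper [([269.0, 217.0], 0.49), ([291.0, 197.0], 0.49)]
wrist
cup [([52.0, 75.0], 0.85)]
cup_foot [([60.0, 86.0], 0.95)]
cup_spot [([108.0, 267.0], 0.31)]
chute_lip []
crank_grip []
cutout [([101.0, 227.0], 0.93)]
carrier [([111.0, 269.0], 0.66)]
dispenser [([108.0, 270.0], 0.49), ([100.0, 227.0], 0.4)]
milk_jug []
teaspoon []
sugar_shaker []
tamper [([180.0, 94.0], 0.6)]
1.95 [ 7.07094956e-01  7.07118604e-01 -3.11113740e-05 -5.16256545e-05]
```

```bash
python3 - <<'E'
from h import *
pts={"scene":dict(cup_foot=(335,244),spot=(304,283),lip=(291,264),grip=(255,260),cutout=(354,218),carrier=(364,208),disp=(252,288),jug=(182,337),spoon=(259,322),shaker=(209,362),tamper=(299,234)),
"side":dict(cup_foot=(300,216),spot=(313,249),lip=(301,237),grip=(301,243),cutout=(293,195),carrier=(291,188),disp=(284,268),jug=(276,322),spoon=(315,288),shaker=(314,326),tamper=(269,217)),
"wrist":dict(cup_foot=(60,86),cutout=(101,227),carrier=(111,269),tamper=(180,94))}
Z=dict(spot=.004,lip=.067,cutout=.004)
for k in pts["scene"]:
    print(k,[atz(n,pts[n][k],Z.get(k,0)).round(3)[:2].tolist() for n in pts if k in pts[n]], tri([ray(n,pts[n][k]) for n in pts if k in pts[n]]).round(3))
a=cv2.imread("pics/scene0.png")[150:420,130:450]; b=cv2.imread("pics/side0.png")[130:400,180:420]; 
print(cal("side")[1],cal("wrist")[1])
cv2.imwrite("pics/ab.png",cv2.resize(np.hstack([a,b]),None,fx=1.42,fy=1.42,interpolation=cv2.INTER_CUBIC))
E
```

```text
cup_foot [[0.443, 0.079], [0.444, 0.083], [0.439, 0.08]] [0.442 0.081 0.001]
spot [[0.425, 0.269], [0.419, 0.272]] [0.42  0.277 0.01 ]
lip [[0.447, 0.292], [0.46, 0.287]] [0.458 0.274 0.054]
grip [[0.581, 0.257], [0.454, 0.234]] [0.472 0.397 0.134]
cutout [[0.457, -0.063], [0.459, -0.049], [0.459, -0.063]] [ 0.458 -0.065 -0.001]
carrier [[0.46, -0.137], [0.463, -0.105], [0.461, -0.116]] [ 0.459 -0.12  -0.001]
disp [[0.521, 0.349], [0.517, 0.352]] [0.517 0.355 0.004]
jug [[0.55, 0.558], [0.551, 0.564]] [ 0.551  0.558 -0.003]
spoon [[0.44, 0.432], [0.432, 0.443]] [0.433 0.443 0.007]
shaker [[0.458, 0.577], [0.451, 0.583]] [0.452 0.584 0.006]
tamper [[0.55, 0.092], [0.554, 0.083], [0.554, 0.073]] [ 0.555  0.075 -0.008]
[0.57883829 1.38244159 0.94215779] [0.64964808 0.07680775 0.37422798]
```

View pics/ab.png

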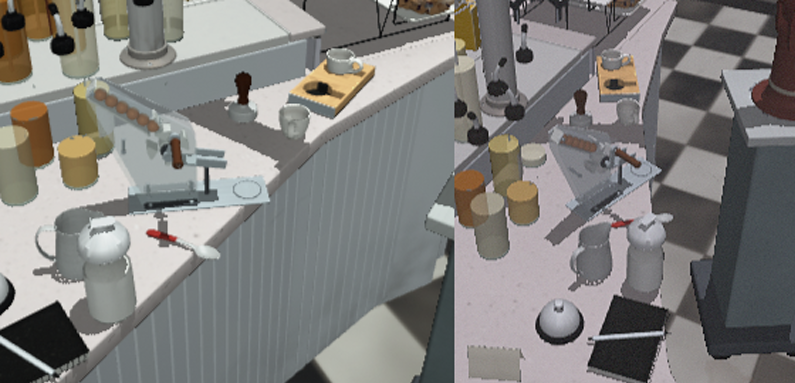

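View pics/wrist0.png

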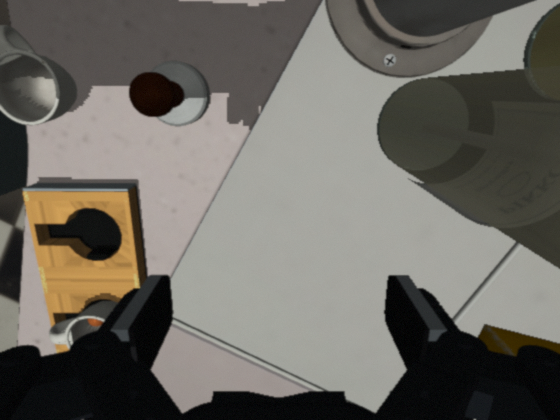

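The scene and wrist views agree. The cup is near (0.44, 0.08), and its handle points up-left in the wrist image (bowl at ~(28,88), handle at ~(8,40)). The carrier is around wrist (85,260), with its free slot facing left. The dispenser is at about yaw -50°, with the crank standing roughly up. Next I'll look from nearer.

Call:
drive_tool(
  plan=[-0.05,-0.18,0,0,0,-0.05,-0.18,0,0,0,-0.05,-0.18,0,0,0,-0.05,-0.18,0,0,0,-0.05,-0.18,0,0,0,0,0,0,0,0,0,0,0,0,0],
)

```text
t: 2.53
ee_pos: [0.4678, -0.0508, 0.2316]
eef_rot: [0.708, 0.706, -0.0, -0.0]
wrist_force: [1.5, -0.1, -0.0]
width: 0.0851
finger_force: 0.0
```

```bash
python3 - <<'E'
from h import *
s=get_state();print(s["t"],s["ee_pos"],s["eef_rot"])
im=cams.snapshot("wrist"); cv2.imwrite("pics/w1.png",im[:,:,::-1])
for t,z in [("cup",0),("cup_foot",0),("cutout",.004),("carrier",0),("tamper",0)]:
    for x in cams.spot_point("wrist",t)[:2]: print(t,np.round(x["location"]),round(x["p"],2),atz("wrist",x["location"],z).round(4))
E
```

```text
2.5333 [ 0.46784678 -0.05082093  0.23161161] [ 7.07831704e-01  7.06380954e-01 -4.16801809e-04 -2.30195864e-04]
cup_foot [245.  30.] 0.76 [0.4407 0.0804 0.    ]
cup_foot [239.  19.] 0.39 [0.4358 0.0891 0.    ]
cutout [270. 178.] 0.7 [ 0.4635 -0.0591  0.004 ]
carrier [271. 228.] 0.57 [ 0.4638 -0.1154  0.    ]
carrier [270. 180.] 0.27 [ 0.4629 -0.0625  0.    ]
tamper [370.  37.] 0.8 [0.5562 0.0742 0.    ]
```

View pics/w1.png

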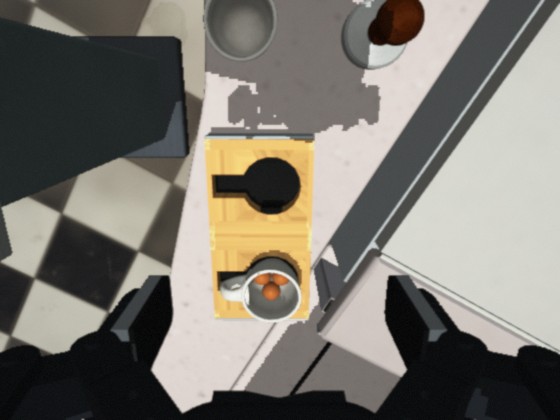

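The carrier is square to the view. Its free cutout is at about (271,185) with the slot to the left. The cup rim is cut off at the top, near (240,18), so I'll move in +y to see the handle.

Call:
drive_tool(
  plan=[0.15,-0.05,0,0,0,0.15,-0.05,0,0,0,0,0,0,0,0,0,0,0,0,0],
)

```text
t: 3.17
ee_pos: [0.4503, 0.0122, 0.2313]
eef_rot: [0.705, 0.709, 0.0, -0.0]
wrist_force: [0.6, -0.5, -0.2]
width: 0.0853
finger_force: 0.0
```

```bash
python3 - <<'E'
from h import *
s=get_state();print(s["t"],s["ee_pos"])
im=cams.snapshot("wrist"); cv2.imwrite("pics/w2.png",im[:,:,::-1]); c=cal("wrist")
for t,z in [("cup",0),("cup_foot",0),("cutout",.004),("carrier",0)]:
    for x in cams.spot_point("wrist",t)[:2]: print(t,np.round(x["location"]),round(x["p"],2),atz("wrist",x["location"],z).round(4))
print(cams.recognise("wrist","cup")[:1])
hsv=cv2.cvtColor(im,cv2.COLOR_RGB2HSV)
m=cv2.inRange(hsv,(10,90,120),(25,255,255)); m=cv2.morphologyEx(m,cv2.MORPH_OPEN,np.ones((3,3)))
cs,_=cv2.findContours(m,cv2.RETR_EXTERNAL,2); k=max(cs,key=cv2.contourArea)
r=cv2.minAreaRect(k);bp=cv2.boxPoints(r);print("box",r); print([atz("wrist",p,.024,c)[:2].round(4).tolist() for p in bp])
E
```

```text
3.1667 [0.450254   0.01220509 0.23127524]
cup [263.  90.] 0.79 [0.4357 0.0865 0.    ]
cup_foot [264. 100.] 0.65 [0.4365 0.0769 0.    ]
cutout [287. 238.] 0.94 [ 0.4595 -0.0674  0.004 ]
carrier [287. 278.] 0.83 [ 0.4597 -0.118   0.    ]
[{'extent': [227.7, 40.2, 74.1, 100.4], 'p': 0.97}]
box ((276.1083068847656, 283.8388671875), (102.1545181274414, 161.41238403320312), 0.716159999370575)
[[0.3879, -0.2147], [0.3983, -0.0195], [0.5, -0.0206], [0.5061, -0.2163]]
```

View pics/w2.png

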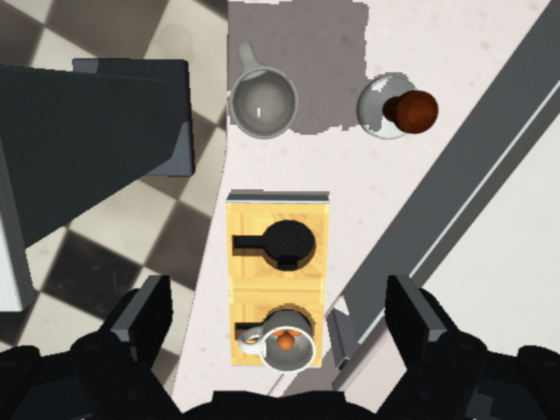

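The cup rim circle is centred at ≈(264,102) with the handle tip near (245,46). The free cutout's circle is at ≈(289,242) with its slot end at ≈(234,242). The carrier's far edge runs from (227,203) to (328,203).

```bash
python3 - <<'E'
from h import *
c=cal("wrist"); im=cv2.imread("pics/w2.png"); print(c[1])
f=lambda u,z:atz("wrist",u,z,c)[:2].round(4)
rc=f((264,102),.052); h=f((245,46),.045)
print("rim",rc,[f(u,.052) for u in((229,102),(298,102),(264,139))]); d=h-rc; print("handle",h,d,np.linalg.norm(d),np.degrees(np.arctan2(d[1],d[0])))
# dark cutout mask on the wood
g=cv2.cvtColor(im,cv2.COLOR_BGR2GRAY); m=(g<60).astype(np.uint8); m[:215]=0;m[275:]=0;m[:,:230]=0;m[:,322:]=0
for r in (225,232,238,241,244,250,256,262):
    x=np.where(m[r])[0]; print(r,x.min() if len(x) else None,x.max() if len(x) else None, end="; ")
for x in (240,250,260,270,280,289,300,310):
    y=np.where(m[:,x])[0]; print(x,y.min(),y.max(),end="; ")
print()
for u in [(227,203),(328,203),(232,366),(322,366)]: print(f(u,.024))
print("cut",f((289,242),.024),f((234,242),.024))
cv2.imwrite("pics/c2.png",np.hstack([cv2.resize(im[20:150,215:315],None,fx=4,fy=4,interpolation=cv2.INTER_CUBIC),cv2.resize(im[190:320,215:315+0],None,fx=4,fy=4,interpolation=cv2.INTER_CUBIC)]))
E
```

```text
[0.45016475 0.08584297 0.37413625]
rim [0.438 0.076] [array([0.4086, 0.0761]), array([0.4667, 0.076 ]), array([0.4376, 0.0452])]
handle [0.4228 0.1202] [-0.0152  0.0442] 0.04674056054434949 108.97765310176014
225 272 303; 232 265 310; 238 233 313; 241 233 313; 244 233 313; 250 263 311; 256 267 305; 262 276 297; 240 236 248; 250 236 248; 260 236 248; 270 227 258; 280 222 269; 289 221 269; 300 223 260; 310 231 251; 
[ 0.3988 -0.0214]
[ 0.4993 -0.0216]
[ 0.3958 -0.219 ]
[ 0.5001 -0.2192]
cut [ 0.4608 -0.0636] [ 0.4041 -0.0634]
```

View pics/c2.png

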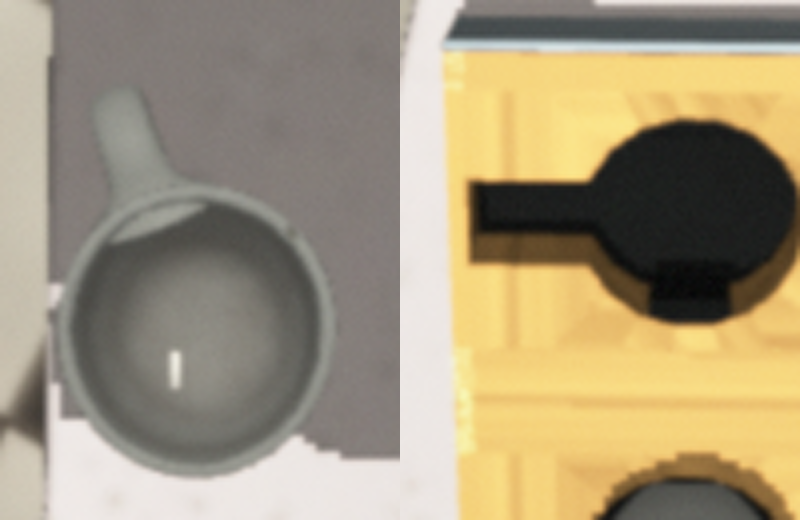

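Call:
drive_tool(
  plan=[0.1625,-0.03,0,0,0,0.1625,-0.03,0,0,0,0,0,0.15,-0.035,0,0,0,0.15,-0.035,0,0,0,0.15,-0.035,0,0,0,0.15,0,0,0,0,0.15,0,0,0,0,0.1,0,0,0,0,0,0,0],
)

```text
t: 4.22
ee_pos: [0.4359, 0.0739, 0.0581]
eef_rot: [0.582, 0.813, -0.003, -0.002]
wrist_force: [-0.2, -0.2, -0.2]
width: 0.0856
finger_force: 0.0
```

```bash
python3 - <<'E'
from h import *
s=get_state();e=np.array(s["ee_pos"]);M=R.from_quat(s["eef_rot"]).as_matrix();print(s["t"],e,M.round(3))
d=M.T@(np.array([.438,.077,.021])-e);print(d/.2)
im=cams.snapshot("side"); cv2.imwrite("pics/s1.png",cv2.resize(im[160:280,230:370,::-1],None,fx=4,fy=4))
im=cams.snapshot("wrist"); cv2.imwrite("pics/w3.png",im[:,:,::-1])
E
```

```text
4.2167 [0.43589044 0.07389009 0.05807126] [[-0.323  0.946 -0.007]
 [ 0.946  0.323 -0.002]
 [ 0.001 -0.008 -1.   ]]
[0.01118987 0.01642516 0.18524311]
```

View pics/w3.png

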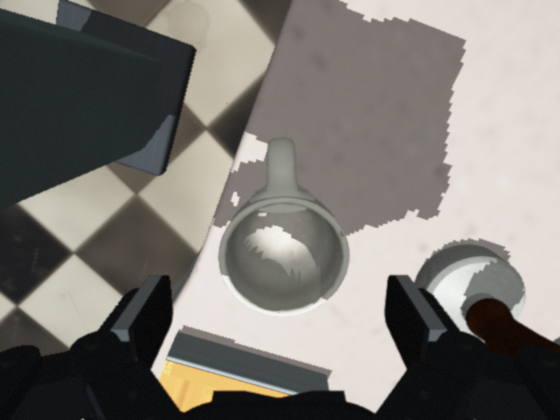

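In the wrist view the cup is centred between the fingers, with its rim at (284,257) and the midline at ≈280. The handle is square to the pads. Descend and grip.

Call:
drive_tool(
  plan=[0.01,0.012,0.1,0,0,0,0,0.09,0,0,0,0,0,0,0,0,0,0,0,1,0,0,0,0,1,0,0,0,0,1,0,0,0,0,1,0,0,0,0,1],
  squeeze=35,
)

```text
t: 4.98
ee_pos: [0.4403, 0.0776, 0.0252]
eef_rot: [0.582, 0.814, 0.001, 0.001]
wrist_force: [-1.7, -0.8, 6.0]
width: 0.0567
finger_force: 35.9
```

Call:
drive_tool(
  plan=[0,0,-0.05,0,1,0,0,-0.1,0,1,0,0,-0.15,0,1,0,0,-0.15,0,1,0,0,0,0,1],
)

```text
t: 5.4
ee_pos: [0.4431, 0.0783, 0.1189]
eef_rot: [0.582, 0.813, 0.004, 0.004]
wrist_force: [-0.3, 0.3, -1.2]
width: 0.0564
finger_force: 37.7
```

```bash
python3 - <<'E'
from h import *
s=get_state();e=np.array(s["ee_pos"]);print(s["t"],e,s["width"],s["finger_force"],s["wrist_force"])
im=cams.snapshot("scene"); a=cv2.resize(im[180:280,290:390,::-1],None,fx=4,fy=4)
for n in ("scene","side","wrist"):
    if n!="scene": im=cams.snapshot(n)
    print(n,[(x["location"],x["p"]) for x in cams.spot_point(n,"cup_foot")[:1]])
    if n=="wrist": cv2.imwrite("pics/l1.png",np.hstack([a,im[:400,:,::-1][:,80:480]]))
E
```

```text
5.4 [0.44308115 0.07832594 0.11888064] 0.05644855472328582 37.69498928757457 [-0.27402799  0.30871005 -1.22872201]
scene []
side [([301.2, 195.4], 0.72)]
wrist [([275.2, 248.7], 0.74)]
```

View pics/l1.png

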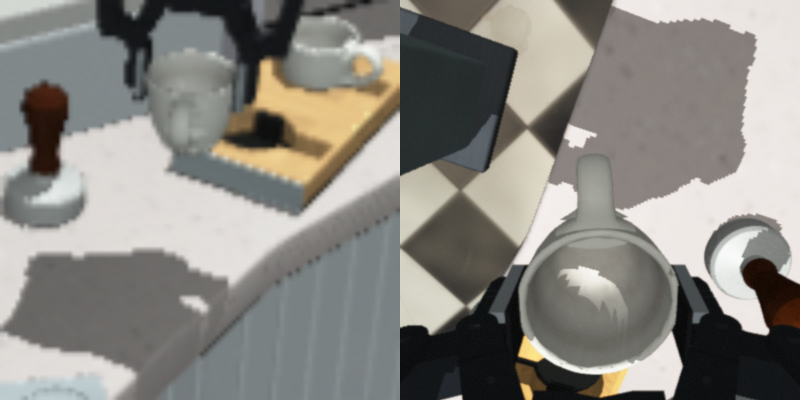

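Call:
drive_tool(
  plan=[0.175,0,0,0,1,0.175,0,0,0,1,0.175,0,0,0,1,0.175,0,0,0,1,0.175,0,0,0,1,0,0,0,-0.0385,1,0,0,0,-0.0385,1,0,0,0,-0.0385,1,0,0,0,-0.0385,1,0,0,0,-0.0385,1],
)

```text
t: 6.53
ee_pos: [0.3821, 0.243, 0.1122]
eef_rot: [0.31, 0.951, -0.001, -0.001]
wrist_force: [0.2, -0.7, -1.4]
width: 0.0565
finger_force: 37.7
```

Call:
drive_tool(
  plan=[0,0,0,-0.0385,1,0,0,0,-0.0385,1,0,0,0,-0.0385,1,0,0,0,-0.0385,1,0,0,0,-0.0385,1,0,0,0,-0.0385,1,0,0,0,-0.0385,1,0,0,0,-0.0385,1,0,0,0,0,1],
)

```text
t: 7.28
ee_pos: [0.3824, 0.2426, 0.1121]
eef_rot: [-0.166, 0.986, -0.0, -0.002]
wrist_force: [-0.5, 0.4, -0.7]
width: 0.0565
finger_force: 37.7
```

```bash
python3 - <<'E'
from h import *
s=get_state();e=np.array(s["ee_pos"]);M=R.from_quat(s["eef_rot"]).as_matrix();print(s["t"],e,M.round(3),s["q"],s["width"])
im=cams.snapshot("wrist"); cv2.imwrite("pics/w4.png",im[:,:,::-1])
cams.snapshot("scene");cams.snapshot("side")
for n in ("wrist","scene","side"):
  for t,z in [("cup_spot",.004),("chute_lip",.067),("dispenser",0),("crank_grip",.146),("cup_foot",e[2]-.0252)]:
    for x in cams.spot_point(n,t)[:1]: print(n,t,np.round(x["location"]),round(x["p"],2),atz(n,x["location"],z).round(4))
E
```

```text
7.2833 [0.38236463 0.24261173 0.1121369 ] [[-0.945 -0.327 -0.003]
 [-0.327  0.945 -0.001]
 [ 0.003  0.    -1.   ]] [-0.23195785  0.55340349 -0.5510436   2.09631486  0.48980154  0.6215571
  0.78047267] 0.05653748775268517
wrist chute_lip [273. 225.] 0.69 [0.3759 0.2369 0.067 ]
wrist cup_foot [275. 248.] 0.77 [0.3807 0.2396 0.0869]
scene cup_spot [248. 288.] 0.69 [0.5283 0.3573 0.004 ]
scene chute_lip [291. 264.] 0.9 [0.4477 0.2913 0.067 ]
scene dispenser [248. 287.] 0.78 [0.5317 0.3508 0.    ]
scene crank_grip [254. 256.] 0.48 [0.4706 0.3989 0.146 ]
scene cup_foot [327. 255.] 0.73 [0.3811 0.2382 0.0869]
side cup_spot [314. 251.] 0.87 [0.4177 0.2796 0.004 ]
side chute_lip [308. 237.] 0.84 [0.4393 0.2892 0.067 ]
side dispenser [282. 270.] 0.85 [0.5247 0.3586 0.    ]
side crank_grip [301. 242.] 0.51 [0.4725 0.406  0.146 ]
side cup_foot [325. 221.] 0.79 [0.3794 0.2344 0.0869]
```

View pics/w4.png

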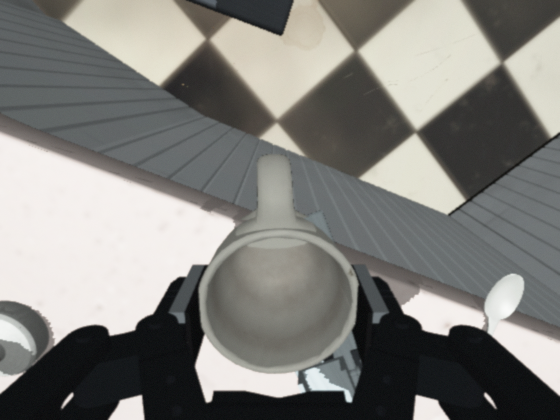

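The cup is held firmly and upright (rim centre ~(277,300)). The tool yaw is 109°, so about 21° more is needed. I'll refine the dispenser pose by a rigid fit, overlaid on the unobstructed first pictures.

```bash
cat > fit.py <<'E'
from h import *
from scipy.optimize import least_squares
ob={"scene":[("spot",(304,283)),("lip",(291,264)),("lip",(291,264)),("org",(252,288)),("org",(248,287)),("grip",(255,260)),("grip",(254,256))],
"side":[("spot",(313,249)),("spot",(314,251)),("lip",(301,237)),("lip",(308,237)),("org",(284,268)),("org",(282,270)),("grip",(301,243)),("grip",(301,242))]}
C={n:cal(n) for n in ob}
def pts(p):
    c,s=np.cos(p[2]),np.sin(p[2]); T=lambda v:np.array([p[0]+c*v[0]-s*v[1],p[1]+s*v[0]+c*v[1],v[2]])
    return T,dict(spot=T((0,-.131,.004)),lip=T((0,-.092,.067)),org=T((0,0,0)),grip=T((-.074,-.035*np.sin(p[3]),.111+.035*np.cos(p[3]))))
def res(p):
    _,P=pts(p); return np.concatenate([proj(n,P[k],C[n])-uv for n in ob for k,uv in ob[n]])
E
python3 - <<'E'
from fit import *
r=least_squares(res,[.52,.35,-.87,0.],loss="soft_l1",f_scale=2);p=r.x;print(p,np.degrees(p[2]));print(res(p).reshape(-1,2).round(1).tolist())
T,P=pts(p);print({k:v.round(4) for k,v in P.items()})
S=4;out=[]
for n,x0,x1,y0,y1 in (("scene",192,322,200,302),("side",245,313,200,302)):
    im=cv2.resize(cv2.imread(f"pics/{n}0.png")[y0:y1,x0:x1],None,fx=S,fy=S,interpolation=cv2.INTER_CUBIC)
    pl=lambda V,c,cl:cv2.polylines(im,[np.array([(proj(n,T(v),C[n])-[x0-.5,y0-.5])*S for v in V]).round().astype(np.int32)],cl,c,1)
    a=np.linspace(0,2*np.pi,60)
    pl([(.017*np.cos(t),-.131+.017*np.sin(t),.004) for t in a],(0,0,255),True)
    pl([(-.104,.035*np.sin(t),.111+.035*np.cos(t)) for t in a],(0,255,0),True)
    pl([(-.015,-.092,.067),(.015,-.092,.067)],(255,0,255),False)
    pl([(-.035,-.17,.004),(.035,-.17,.004),(.035,.065,.004),(-.035,.065,.004)],(255,0,0),True)
    pl([(-.104,-.035*np.sin(p[3]),.111+.035*np.cos(p[3])),(-.044,-.035*np.sin(p[3]),.111+.035*np.cos(p[3]))],(0,255,255),False)
    out.append(im)
o=np.hstack(out);print(o.shape);cv2.imwrite("pics/fit.png",o)
E
```

```text
[ 0.52238792  0.35007885 -0.9138128   0.27474498] -52.35761697693921
[[1.8, 1.2], [-1.2, 0.1], [-1.2, 0.1], [-0.5, 0.0], [3.5, 1.0], [-1.2, -1.9], [-0.2, 2.1], [-0.0, -0.3], [-1.0, -2.3], [3.7, 1.4], [-3.3, 1.4], [-1.8, -0.3], [0.2, -2.3], [1.0, -1.8], [1.0, -0.8]]
{'spot': array([0.4187, 0.2701, 0.004 ]), 'lip': array([0.4495, 0.2939, 0.067 ]), 'org': array([0.5224, 0.3501, 0.    ]), 'grip': array([0.4697, 0.4029, 0.1447])}
(408, 792, 3)
```

View pics/fit.png

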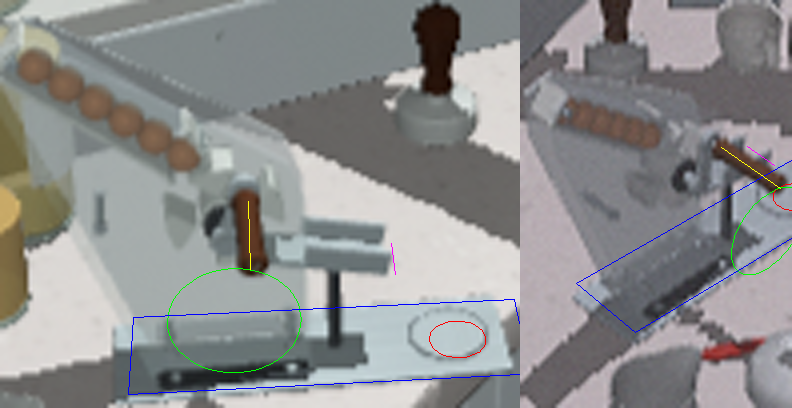

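The picture shows the true ring at crop (448,333), about 2.5 px left of the fit. The crank handle runs from (244,197) to (256,266), and the chute end is near (386,258). I'll refit with these picked points.

```bash
python3 - <<'E'
from fit import *
# picked px: name->disp-frame function
sc={"ring":(303.5,282.75),"gf":(255,265.75),"gb":(252.7,248.5),"lip":(288,264),"c1":(220,299),"c2":(219.8,281),"c3":(316.5,275.3),"c4":(320.5,294)}
sd={"ring":(313.5,250),"gf":(310.7,245.5),"gb":(294,236.5)}
def P(p):
    T=pts(p)[0]; q=p[3]; g=lambda x:T((x,-.035*np.sin(q),.111+.035*np.cos(q)))
    return dict(ring=T((0,-.131,.004)),gf=g(-.104),gb=g(-.046),lip=T((0,-.092,.067)),c1=T((-.035,p[4],.004)),c2=T((.035,p[4],.004)),c3=T((.035,p[4]-.235,.004)),c4=T((-.035,p[4]-.235,.004)))
def r2(p):
    Q=P(p); return np.concatenate([(proj(n,Q[k],C[n])-uv) for n,d in (("scene",sc),("side",sd)) for k,uv in d.items()])
r=least_squares(r2,[.52,.35,-.87,0.2,.06],loss="soft_l1",f_scale=1.5);p=r.x
print(p,np.degrees(p[2]));print(dict(zip(["sc "+k for k in sc]+["sd "+k for k in sd],r2(p).reshape(-1,2).round(1).tolist())))
print({k:v.round(4) for k,v in pts(p)[1].items()})
E
```

```text
[ 0.52386198  0.3530089  -0.89386961  0.30714421  0.07117041] -51.21495629316471
{'sc ring': [1.0, 1.2], 'sc gf': [-0.9, 1.6], 'sc gb': [0.4, 2.3], 'sc lip': [0.5, 0.0], 'sc c1': [-0.1, -0.1], 'sc c2': [0.8, -1.4], 'sc c3': [-0.6, -1.3], 'sc c4': [-0.3, -1.3], 'sd ring': [-1.5, -1.1], 'sd gf': [-0.9, 1.2], 'sd gb': [1.3, 0.4]}
{'spot': array([0.4217, 0.271 , 0.004 ]), 'lip': array([0.4521, 0.2954, 0.067 ]), 'org': array([0.5239, 0.353 , 0.    ]), 'grip': array([0.4693, 0.4041, 0.1444])}
```

Call:
drive_tool(
  plan=[0,0,0.1,-0.037,1,0,0,0.1,-0.037,1,0,0,0.1,-0.037,1,0,0,0.06,0,1,0,0,0,0,1],
)

```text
t: 8.6
ee_pos: [0.3818, 0.2423, 0.0393]
eef_rot: [-0.334, 0.943, -0.001, -0.002]
wrist_force: [-0.3, -0.2, -1.7]
width: 0.0566
finger_force: 37.8
```

```bash
python3 - <<'E'
from h import *
s=get_state();e=np.array(s["ee_pos"]);M=R.from_quat(s["eef_rot"]).as_matrix();print(s["t"],e,M[:,1].round(3))
cams.snapshot("scene");cams.snapshot("side")
c=[]
for n in ("scene","side"):
    for x in cams.spot_point(n,"cup_foot")[:1]: c.append(atz(n,x["location"],e[2]-.0252));print(n,x,c[-1].round(4), M.T@(c[-1]-e))
print("shift", M.T@(np.array([.423,.272,.0302])-e)/.2)
E
```

```text
8.6 [0.38176449 0.24228378 0.03933318] [-0.629  0.777  0.001]
side {'location': [323.1, 241.3], 'p': 0.66} [0.3833 0.2468 0.0141] [-0.00413995  0.00247993  0.0251824 ]
shift [-0.25395187 -0.01416714  0.04448185]
```

Call:
drive_tool(
  plan=[-0.05,-0.003,0,0,1,-0.05,-0.003,0,0,1,-0.05,-0.003,0,0,1,-0.05,-0.003,0,0,1,-0.05,-0.002,0,0,1,0,0,0,0,1,0,0,0.02,0,1,0,0,0.02,0,1,0,0,0,0,1],
)

```text
t: 9.55
ee_pos: [0.4225, 0.2715, 0.0327]
eef_rot: [-0.334, 0.943, -0.001, -0.001]
wrist_force: [0.3, -0.7, -1.5]
width: 0.0563
finger_force: 37.8
```

```bash
python3 - <<'E'
from h import *
s=get_state();e=np.array(s["ee_pos"]);M=R.from_quat(s["eef_rot"]).as_matrix();print(s["t"],e,M[:,1].round(3),s["wrist_force"])
for n in ("scene","side","wrist"):
    im=cams.snapshot(n); cv2.imwrite(f"pics/p_{n}.png",im[:,:,::-1])
    for t,z in (("cup_foot",e[2]-.0252),("chute_lip",.067)):
        for x in cams.spot_point(n,t)[:1]: c=atz(n,x["location"],z);print(n,t,x,c.round(4))
E
```

```text
9.55 [0.42247152 0.27147072 0.03272161] [-0.629  0.777 -0.   ] [ 0.28057173 -0.71637648 -1.47080233]
scene cup_foot {'location': [304.9, 279.9], 'p': 0.73} [0.4267 0.2613 0.0075]
scene chute_lip {'location': [288.5, 260.1], 'p': 0.83} [0.4604 0.2827 0.067 ]
side cup_foot {'location': [308.6, 251.1], 'p': 0.68} [0.4345 0.2853 0.0075]
side chute_lip {'location': [292.1, 188.4], 'p': 0.73} [0.4671 0.0035 0.067 ]
wrist cup_foot {'location': [275.8, 249.2], 'p': 0.55} [0.4223 0.2691 0.0075]
```

Call:
drive_tool(
  plan=[0,0,0.01,0,1,0,0,0.01,0,1,0,0,0,0,1,0,0,0,0,1],
)

```text
t: 10.33
ee_pos: [0.4237, 0.2726, 0.0294]
eef_rot: [-0.334, 0.943, -0.0, 0.0]
wrist_force: [0.4, 0.4, 0.0]
width: 0.0565
finger_force: 37.9
```

Call:
drive_tool(
  plan=[0,0,0.005,0,1,0,0,0,0,0.4,0,0,0,0,0.3,0,0,0,0,0.1,0,0,0,0,0,0,0,0,0,0,0,0,0,0,0],
)

```text
t: 10.92
ee_pos: [0.4234, 0.2725, 0.0281]
eef_rot: [-0.334, 0.943, 0.0, -0.0]
wrist_force: [-0.1, 0.4, 0.8]
width: 0.0855
finger_force: 0.0
```

Call:
drive_tool(
  plan=[0,0,-0.1,0,0,0,0,-0.15,0,0,0,0,-0.2,0,0,0,0,-0.2,0,0,0,0,-0.2,0,0,0,0,0,0,0],
)

```text
t: 11.42
ee_pos: [0.4263, 0.2764, 0.2055]
eef_rot: [-0.334, 0.943, 0.002, 0.007]
wrist_force: [0.6, 1.2, 0.1]
width: 0.0852
finger_force: 0.0
```

```bash
python3 - <<'E'
from fit import *
s=get_state();e=np.array(s["ee_pos"]);print(s["t"],e)
p=[.5239,.353,-.8939,.307];T,P=pts(p)
ims={}
for n in ("scene","side","wrist"):
    im=cams.snapshot(n); ims[n]=im; cv2.imwrite(f"pics/r_{n}.png",im[:,:,::-1])
    for t,z in (("cup_foot",.004),("cup",.004),("chute_lip",.067),("crank_grip",.1444)):
        for x in cams.spot_point(n,t)[:1]:
            c=atz(n,x["location"],z);d=c[:2]-p[:2];print(n,t,np.round(x["location"]),round(x["p"],2),c.round(4),"disp",(d@[np.cos(p[2]),np.sin(p[2])]).round(4),(d@[-np.sin(p[2]),np.cos(p[2])]).round(4))
S=4;out=[]
for n,x0,y0,w,h in (("scene",265,215,70,75),("wrist",140,100,280,320)):
    k=4 if n=="scene" else 1.4
    c=cal(n);im=cv2.resize(ims[n][y0:y0+h,x0:x0+w,::-1],None,fx=k,fy=k,interpolation=cv2.INTER_CUBIC)
    out.append(cv2.copyMakeBorder(im,0,450-im.shape[0],0,0,0) if im.shape[0]<450 else im[:450])
cv2.imwrite("pics/r.png",np.hstack(out)); print(np.hstack(out).shape)
E
```

```text
11.4167 [0.42632362 0.27644165 0.20551986]
scene cup_foot [304. 282.] 0.59 [0.4259 0.2652 0.004 ] disp 0.0071 -0.1314
scene cup [308. 279.] 0.84 [0.4241 0.2518 0.004 ] disp 0.0164 -0.1412
scene chute_lip [260. 322.] 0.2 [0.3956 0.4858 0.067 ] disp -0.1839 -0.0168
scene crank_grip [256. 257.] 0.5 [0.4671 0.397  0.1444] disp -0.0699 -0.0167
side cup_foot [308. 251.] 0.66 [0.4345 0.2806 0.004 ] disp 0.0004 -0.115
side cup [313. 246.] 0.53 [0.4158 0.2541 0.004 ] disp 0.0094 -0.1463
side chute_lip [306. 239.] 0.78 [0.4453 0.2958 0.067 ] disp -0.0047 -0.0971
side crank_grip [302. 239.] 0.49 [0.4691 0.393  0.1444] disp -0.0655 -0.0177
wrist cup_foot [278. 176.] 0.61 [0.4224 0.2701 0.004 ] disp 0.001 -0.1311
wrist cup [274. 164.] 0.78 [0.4151 0.2601 0.004 ] disp 0.0042 -0.143
wrist chute_lip [277. 246.] 0.63 [0.456  0.2969 0.067 ] disp 0.0012 -0.0881
wrist crank_grip [392. 396.] 0.87 [0.4666 0.4041 0.1444] disp -0.0757 -0.0126
(450, 672, 3)
```

View pics/r.png

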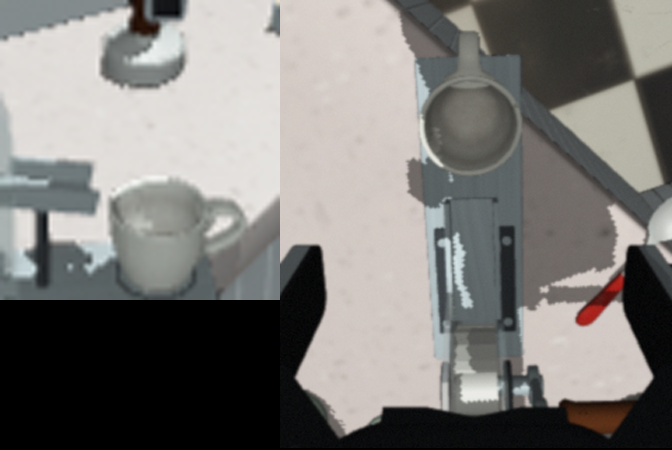

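The cup stands on the plate in line with the chute. In the right-hand panel the rim is centred at crop (470,125) and the lip edge is at row ~200. I'll check the gap numerically and measure the crank grip.

```bash
python3 - <<'E'
from fit import *
c=cal("wrist"); p=[.5239,.353,-.8939,.307]
ux=np.array([np.cos(p[2]),np.sin(p[2])]);uy=np.array([-ux[1],ux[0]])
f=lambda u,z:atz("wrist",(140+(u[0]-280)/1.4,100+u[1]/1.4),z,c)[:2]
for k,u,z in (("rimc",(470,125),.056),("rim_near",(470,174),.056),("lip",(472,199),.067),("lipL",(448,199),.067),("lipR",(497,199),.067),("crank front?",(632,415),.144),("crank back",(562,410),.144)):
    w=f(u,z);d=w-p[:2];print(k,w.round(4),(d@ux).round(4),(d@uy).round(4))
e,d=ray("wrist",(392,396),c);print("grip at z .141-.146",[(e+d*(z-e[2])/d[2]).round(4) for z in (.138,.146)])
s=get_state();print(s["q"])
E
```

```text
rimc [0.4226 0.2683] 0.0026 -0.132
rim_near [0.4459 0.287 ] 0.0026 -0.1022
lip [0.4539 0.295 ] 0.0013 -0.0909
lipL [0.4626 0.2843] 0.0152 -0.0909
lipR [0.4448 0.3062] -0.0131 -0.091
crank front? [0.4672 0.4048] -0.0759 -0.0118
crank back [0.4861 0.3767] -0.0421 -0.0146
grip at z .141-.146 [array([0.4699, 0.4104, 0.138 ]), array([0.4657, 0.403 , 0.146 ])]
[-0.11181482  0.52354832 -0.75102437  1.86931425  0.44199892  0.92251393
  1.18094423]
```

Call:
drive_tool(
  plan=[0,0.165,0,0,0,0,0.165,0,0,0,0,0.165,0,0.0385,0,0,0,0,0.0385,0,0,0,0,0.0385,0,0,0,0,0.0385,0,0,0,0,0.0385,0,0,0,0,0.0385,0,0,0,0,0.0385,0,0,0,0,0.0385,0],
)

```text
t: 13.0
ee_pos: [0.3612, 0.3496, 0.1984]
eef_rot: [0.146, 0.989, 0.0, -0.0]
wrist_force: [-0.1, 0.4, 0.2]
width: 0.0856
finger_force: 0.0
```

Call:
drive_tool(
  plan=[0,0,0,0.0385,0,0,0,0,0.0385,0,0,0,0,0.0385,0,0,0,0,0.0385,0,0,0,0,0.0385,0,0,0.18,0,0,0,0,0.18,0,0,0,0,0.18,0,0,0,0,0,0,0,0],
)

```text
t: 13.75
ee_pos: [0.4504, 0.4209, 0.1976]
eef_rot: [0.432, 0.902, 0.003, 0.001]
wrist_force: [-0.2, 0.1, -0.3]
width: 0.0857
finger_force: 0.0
```

```bash
python3 - <<'E'
from h import *
s=get_state();e=np.array(s["ee_pos"]);M=R.from_quat(s["eef_rot"]).as_matrix();print(s["t"],e,M.round(3),s["q"])
print("shift",M.T@(np.array([.463,.4093,.125])-e)/.2, "yaw",np.degrees(np.arctan2(M[1,1],M[0,1])))
cams.snapshot("wrist");c=cal("wrist")
for t in ("crank_grip","chute_lip","cup_foot"):
    for x in cams.spot_point("wrist",t)[:1]: print(t,x,atz("wrist",x["location"],dict(crank_grip=.144,chute_lip=.067,cup_foot=.004)[t],c).round(4))
print(proj("wrist",[.4693,.4041,.1444],c))
E
```

```text
13.75 [0.45042728 0.42085239 0.19761893] [[-0.626  0.78   0.004]
 [ 0.78   0.626  0.005]
 [ 0.001  0.006 -1.   ]] [-0.6117335   0.60528541 -0.29111935  1.57115148  0.19700356  0.987605
 -0.28508915]
shift [-0.08478608  0.01054069  0.36307881] yaw 38.76845187281885
crank_grip {'location': [281.6, 268.4], 'p': 0.64} [0.4628 0.4013 0.144 ]
chute_lip {'location': [188.3, 309.3], 'p': 0.86} [0.4502 0.291  0.067 ]
cup_foot {'location': [161.1, 274.1], 'p': 0.94} [0.4172 0.2646 0.004 ]
[293.20818712 271.59805244]
```

Call:
drive_tool(
  plan=[-0.085,0.01,0.06,0,0,0,0,0.1,0,0,0,0,0.1,0,0,0,0,0.1,0,0.4,0,0,0,0,0.6,0,0,0,0,0.7,0,0,0,0,1,0,0,0,0,1,0,0,0,0,1,0,0,0,0,1],
  squeeze=20,
)

```text
t: 14.78
ee_pos: [0.4586, 0.4064, 0.128]
eef_rot: [0.431, 0.902, 0.002, 0.001]
wrist_force: [1.3, -0.4, 2.8]
width: 0.0135
finger_force: 20.2
```

```bash
python3 - <<'E'
from h import *
s=get_state();e=np.array(s["ee_pos"]);print(s["t"],e,s["width"],s["wrist_force"],s["finger_force"])
d=e[:2]-[.5239,.353];a=-.8939;ux=np.array([np.cos(a),np.sin(a)]);print(d@ux,d@[-ux[1],ux[0]])
cams.snapshot("scene");cams.snapshot("wrist")
for n,t in (("scene","cup_foot"),("wrist","cup_foot"),("wrist","crank_grip"),("scene","crank_grip")):
    for x in cams.spot_point(n,t)[:1]: print(n,t,x)
E
```

```text
14.7833 [0.45857849 0.40638192 0.12795477] 0.013481358748354315 [ 1.332018   -0.44669205  2.79562175] 20.23902654647827
-0.0825281748716285 -0.017482269528599725
scene cup_foot {'location': [301.1, 283.6], 'p': 0.56}
wrist cup_foot {'location': [140.5, 297.7], 'p': 0.84}
wrist crank_grip {'location': [281.0, 313.1], 'p': 0.87}
scene crank_grip {'location': [254.4, 256.8], 'p': 0.67}
```

```bash
cat > rows.py <<'E'
import numpy as np,sys
q,dq,n=map(float,sys.argv[1:4]); qs=q+dq*np.arange(int(n)+1)
for k in range(0,int(n),10):
    o=[]
    for a,b in zip(qs[k:k+10],qs[k+1:k+11]): o+=[0,round(-.175*(np.sin(b)-np.sin(a)),4),round(.175*(np.cos(a)-np.cos(b)),4),0,1]
    print(round(qs[k],2),"->",o)
E
python3 rows.py .5 .12 10
```

```text
0.5 -> [0, np.float64(-0.0178), np.float64(0.0111), 0, 1, 0, np.float64(-0.0163), np.float64(0.0132), 0, 1, 0, np.float64(-0.0146), np.float64(0.0151), 0, 1, 0, np.float64(-0.0127), np.float64(0.0167), 0, 1, 0, np.float64(-0.0106), np.float64(0.0181), 0, 1, 0, np.float64(-0.0084), np.float64(0.0192), 0, 1, 0, np.float64(-0.006), np.float64(0.0201), 0, 1, 0, np.float64(-0.0036), np.float64(0.0207), 0, 1, 0, np.float64(-0.0011), np.float64(0.021), 0, 1, 0, np.float64(0.0015), np.float64(0.0209), 0, 1]
```

Call:
drive_tool(
  plan=[0,-0.018,0.011,0,1,0,-0.016,0.013,0,1,0,-0.0145,0.015,0,1,0,-0.0125,0.0165,0,1,0,-0.0105,0.018,0,1,0,-0.0085,0.019,0,1,0,-0.006,0.02,0,1,0,-0.0035,0.0205,0,1,0,-0.001,0.021,0,1,0,0.0015,0.021,0,1],
)

```text
t: 15.92
ee_pos: [0.4439, 0.3937, 0.0906]
eef_rot: [0.432, 0.902, -0.0, 0.0]
wrist_force: [-0.4, -1.9, 1.7]
width: 0.0135
finger_force: 20.3
```

```bash
cat > st.py <<'E'
from h import *
s=get_state();e=np.array(s["ee_pos"]);d=e[:2]-[.5239,.353];a=-.8939;ux=np.array([np.cos(a),np.sin(a)])
y=d@[-ux[1],ux[0]];z=e[2]+.019-.111;print(s["t"],"x %.4f y %.4f z %.4f r %.4f q %.2f"%(d@ux,y,z,np.hypot(y,z),np.arctan2(-y,z)%(2*np.pi)),s["width"],np.round(s["wrist_force"],1),s["finger_force"])
E
python3 st.py; sed -i 's/o+=\[0,round(\(.*\),4),round(\(.*\),4),0,1\]/o+=[0,float(round(\1,4)),float(round(\2,4)),0,1]/' rows.py; python3 rows.py 1.7 .12 20
```

```text
15.9167 x -0.0818 y -0.0369 z -0.0014 r 0.0369 q 1.61 0.01351380961300179 [-0.4 -1.9  1.7] 20.25097668170929
1.7 -> [0, 0.0039, 0.0206, 0, 1, 0, 0.0064, 0.02, 0, 1, 0, 0.0087, 0.0191, 0, 1, 0, 0.011, 0.0179, 0, 1, 0, 0.013, 0.0165, 0, 1, 0, 0.0149, 0.0148, 0, 1, 0, 0.0166, 0.0129, 0, 1, 0, 0.018, 0.0108, 0, 1, 0, 0.0191, 0.0086, 0, 1, 0, 0.02, 0.0062, 0, 1]
2.9 -> [0, 0.0206, 0.0038, 0, 1, 0, 0.0209, 0.0013, 0, 1, 0, 0.021, -0.0012, 0, 1, 0, 0.0207, -0.0037, 0, 1, 0, 0.0201, -0.0062, 0, 1, 0, 0.0192, -0.0085, 0, 1, 0, 0.018, -0.0108, 0, 1, 0, 0.0166, -0.0128, 0, 1, 0, 0.0149, -0.0147, 0, 1, 0, 0.0131, -0.0164, 0, 1]
```

Call:
drive_tool(
  plan=[0,0.004,0.0205,0,1,0,0.0065,0.02,0,1,0,0.0085,0.019,0,1,0,0.011,0.018,0,1,0,0.013,0.0165,0,1,0,0.015,0.015,0,1,0,0.0165,0.013,0,1,0,0.018,0.011,0,1,0,0.019,0.0085,0,1,0,0.02,0.006,0,1],
)

```text
t: 16.75
ee_pos: [0.4644, 0.4113, 0.062]
eef_rot: [0.431, 0.902, 0.0, -0.0]
wrist_force: [0.2, -2.5, 6.3]
width: 0.0131
finger_force: 20.5
```

```bash
python3 st.py; python3 - <<'E'
from h import *
cams.snapshot("wrist"); print(cams.spot_point("wrist","crank_grip")[:1],cams.spot_point("wrist","choc_0")[:3])
E
```

```text
16.75 x -0.0828 y -0.0099 z -0.0300 r 0.0316 q 2.82 0.013069753530330378 [ 0.2 -2.5  6.3] 20.53030014038086
[] []
```

Call:
drive_tool(
  plan=[0,0.0205,0.004,0,1,0,0.021,0.0015,0,1,0,0.021,-0.001,0,1,0,0.0205,-0.0035,0,1,0,0.02,-0.006,0,1,0,0.019,-0.0085,0,1,0,0.018,-0.011,0,1,0,0.0165,-0.013,0,1,0,0.015,-0.0145,0,1,0,0.013,-0.0165,0,1],
)

```text
t: 17.73
ee_pos: [0.491, 0.4344, 0.0748]
eef_rot: [0.431, 0.902, -0.001, -0.002]
wrist_force: [-5.9, -0.5, 0.2]
width: 0.0134
finger_force: 19.9
```

```bash
python3 st.py; cat > ch.py <<'E'
from h import *
for n in ("scene","side","wrist"):
    im=cams.snapshot(n); cv2.imwrite(f"pics/z_{n}_{get_state()['t']:.2f}.png",im[:,:,::-1])
    for t in ("choc_0","cup_foot"):
        r=[(np.round(x["location"]).tolist(),round(x["p"],2)) for x in cams.spot_point(n,t)[:8]];print(n,t,r)
    c=proj(n,[.4226,.2695,.05]);x,y=c.round().astype(int);hs=cv2.cvtColor(im[max(0,y-14):y+14,max(0,x-14):x+14],cv2.COLOR_RGB2HSV) if 0<y<420 and 0<x<560 else None
    if hs is not None: print(n,"brown/orange px in the cup",int(((hs[...,0]<20)&(hs[...,1]>90)).sum()),(x,y))
E
python3 ch.py; python3 rows.py 4.1 .12 30
```

```text
17.7333 x -0.0841 y 0.0253 z -0.0172 r 0.0306 q 4.12 0.013429296310600159 [-5.9 -0.5  0.2] 19.85647290945053
scene choc_0 []
scene cup_foot [([305.0, 280.0], 0.78)]
scene brown/orange px in the cup 0 (np.int64(305), np.int64(268))
side choc_0 [([292.0, 262.0], 0.48), ([306.0, 237.0], 0.33)]
side cup_foot [([311.0, 251.0], 0.69)]
side brown/orange px in the cup 0 (np.int64(312), np.int64(237))
wrist choc_0 []
wrist cup_foot [([48.0, 336.0], 0.59)]
wrist brown/orange px in the cup 0 (np.int64(4), np.int64(389))
4.1 -> [0, 0.011, -0.0179, 0, 1, 0, 0.0088, -0.0191, 0, 1, 0, 0.0065, -0.02, 0, 1, 0, 0.004, -0.0206, 0, 1, 0, 0.0015, -0.0209, 0, 1, 0, -0.001, -0.021, 0, 1, 0, -0.0035, -0.0207, 0, 1, 0, -0.006, -0.0201, 0, 1, 0, -0.0083, -0.0193, 0, 1, 0, -0.0106, -0.0181, 0, 1]
5.3 -> [0, -0.0127, -0.0167, 0, 1, 0, -0.0146, -0.0151, 0, 1, 0, -0.0163, -0.0132, 0, 1, 0, -0.0177, -0.0112, 0, 1, 0, -0.019, -0.009, 0, 1, 0, -0.0199, -0.0067, 0, 1, 0, -0.0206, -0.0042, 0, 1, 0, -0.0209, -0.0017, 0, 1, 0, -0.021, 0.0008, 0, 1, 0, -0.0207, 0.0033, 0, 1]
6.5 -> [0, -0.0202, 0.0057, 0, 1, 0, -0.0194, 0.0081, 0, 1, 0, -0.0182, 0.0104, 0, 1, 0, -0.0169, 0.0125, 0, 1, 0, -0.0153, 0.0144, 0, 1, 0, -0.0134, 0.0161, 0, 1, 0, -0.0114, 0.0176, 0, 1, 0, -0.0092, 0.0189, 0, 1, 0, -0.0069, 0.0198, 0, 1, 0, -0.0045, 0.0205, 0, 1]
```

```bash
cat > mag.py <<'E'
import cv2,glob,numpy as np
for f in ["pics/scene0.png"]+sorted(glob.glob("pics/z_scene*"))[-1:]:
    im=cv2.imread(f)[205:262,192:262]; hs=cv2.cvtColor(im,cv2.COLOR_BGR2HSV)
    m=((hs[...,0]<14)&(hs[...,1]>70)&(hs[...,2]>60)).astype(np.uint8)
    print(f,m.sum()); print("\n".join("".join(".#"[v] for v in r) for r in m[::2]))
E
python3 mag.py
```

```text
pics/scene0.png 299
......................................................................
......................................................................
......................................................................
......................................................................
......................................................................
.....#######..........................................................
......######..........................................................
......##.#####.###....................................................
.............##.#####.................................................
.............########.##..............................................
....................########..........................................
.....................########.........................................
...........................########...................................
............................#######.##................................
..............................##.....#.###............................
...............
[... 2364 characters left out ...]
.............................................................
...................................................................##.
..................................................................####
......................................................................
......................................................................
......................................................................
......................................................................
......................................................................
......................................................................
......................................................................
```

```bash
cat > mag.py <<'E'
import cv2,glob,numpy as np
for f in ["pics/side0.png"]+sorted(glob.glob("pics/z_side*"))[-1:]:
    im=cv2.imread(f)[215:248,250:320]; hs=cv2.cvtColor(im,cv2.COLOR_BGR2HSV)
    m=((hs[...,0]<16)&(hs[...,1]>60)&(hs[...,2]>50)).astype(np.uint8)
    print(f,m.sum()); print("\n".join("".join(".#"[v] for v in r) for r in m))
E
python3 mag.py
```

```text
pics/side0.png 204
......................................................................
......................................................................
......................................................................
......................................................................
......................................................................
......................................................................
......................................................................
......................................................................
......................................................................
......................................................................
.......##.............................................................
.......######.........................................................
........########......................................................
.........########.....................................................
........##########.##.................................................
.....#..########
[... 2930 characters left out ...]
...................####......................................
......................................................................
......................................................................
......................................................................
......................................................................
......................................................................
......................................................................
......................................................................
......................................................................
......................................................................
```

Call:
drive_tool(
  plan=[0,0.011,-0.018,0,1,0,0.009,-0.019,0,1,0,0.0065,-0.02,0,1,0,0.004,-0.0205,0,1,0,0.0015,-0.021,0,1,0,-0.001,-0.021,0,1,0,-0.0035,-0.0205,0,1,0,-0.006,-0.02,0,1,0,-0.0085,-0.0195,0,1,0,-0.0105,-0.018,0,1],
)

```text
t: 19.02
ee_pos: [0.4927, 0.4358, 0.1151]
eef_rot: [0.431, 0.902, 0.001, -0.001]
wrist_force: [-5.4, 2.4, -3.8]
width: 0.0131
finger_force: 19.6
```

```bash
python3 st.py
```

```text
19.0167 x -0.0841 y 0.0275 z 0.0231 r 0.0359 q 5.41 0.013066907269341763 [-5.4  2.4 -3.8] 19.6082004904747
```

Call:
drive_tool(
  plan=[0,-0.0125,-0.0165,0,1,0,-0.0145,-0.015,0,1,0,-0.0165,-0.013,0,1,0,-0.018,-0.011,0,1,0,-0.019,-0.009,0,1,0,-0.02,-0.0065,0,1,0,-0.0205,-0.004,0,1,0,-0.021,-0.0015,0,1,0,-0.021,0.001,0,1,0,-0.0205,0.0035,0,1],
)

```text
t: 19.85
ee_pos: [0.4662, 0.4129, 0.1311]
eef_rot: [0.431, 0.902, 0.003, 0.001]
wrist_force: [-1.0, 4.4, 1.5]
width: 0.0134
finger_force: 20.4
```

```bash
python3 st.py
```

```text
19.85 x -0.0828 y -0.0075 z 0.0391 r 0.0398 q 0.19 0.013357433651344973 [-1.   4.4  1.5] 20.420877635478973
```

Call:
drive_tool(
  plan=[0,-0.02,0.0055,0,1,0,-0.0195,0.008,0,1,0,0,0,0,1,0,0,0,0,1,0,0,0,0,1,0,0,0,0,1,0,0,0,0,1,0,0,0,0,1],
)

```text
t: 20.52
ee_pos: [0.4578, 0.4056, 0.1272]
eef_rot: [0.431, 0.902, -0.001, -0.0]
wrist_force: [-4.1, 2.5, 6.5]
width: 0.0132
finger_force: 20.7
```

```bash
python3 st.py; python3 ch.py; python3 mag.py
```

```text
20.5167 x -0.0824 y -0.0186 z 0.0352 r 0.0398 q 0.49 0.013234291292002988 [-4.1  2.5  6.5] 20.69961369037628
scene choc_0 [([300.0, 272.0], 0.58), ([309.0, 272.0], 0.4), ([307.0, 284.0], 0.32)]
scene cup_foot [([304.0, 283.0], 0.9), ([301.0, 271.0], 0.66)]
scene brown/orange px in the cup 53 (np.int64(305), np.int64(268))
side choc_0 [([294.0, 196.0], 0.35)]
side cup_foot [([310.0, 248.0], 0.66)]
side brown/orange px in the cup 19 (np.int64(312), np.int64(237))
wrist choc_0 [([139.0, 318.0], 0.91), ([116.0, 320.0], 0.75)]
wrist cup_foot [([142.0, 295.0], 0.9)]
wrist brown/orange px in the cup 507 (np.int64(120), np.int64(330))
pics/side0.png 204
......................................................................
......................................................................
......................................................................
......................................................................
......................................................................
......................................................................
....................
[... 3564 characters left out ...]
......................................................###....
...............................................................####...
...............................................................####...
...............................................................##.....
..........................................................#...........
..........................................................###.........
..........................................................#####.......
..........................................................###.#.......
..........................................................###.........
...........................................................##.........
```

Call:
drive_tool(
  plan=[0,0,0,0,0.5,0,0,0,0,0.2,0,0,0,0,0,0,0,0,0,0,0,0,-0.1,0,0,0,0,-0.15,0,0,0,0,-0.15,0,0,0.15,0,0,0,0,0,0,0,0,0],
)

```text
t: 21.72
ee_pos: [0.4365, 0.4346, 0.209]
eef_rot: [0.429, 0.903, 0.003, -0.002]
wrist_force: [-1.6, 0.4, -0.3]
width: 0.0853
finger_force: 0.0
```

```bash
python3 st.py; python3 ch.py; python3 - <<'E'
from h import *
import glob
s=get_state();e=np.array(s["ee_pos"]);M=R.from_quat(s["eef_rot"]).as_matrix();print(e,M.round(3))
im=cv2.imread(sorted(glob.glob("pics/z_wrist*"))[-1]);x,y=proj("wrist",[.4226,.2695,.02]).round().astype(int);print(x,y)
p=im[max(0,y-32):y+32,max(0,x-36):x+36];hs=cv2.cvtColor(p,cv2.COLOR_BGR2HSV);m=((hs[...,0]<18)&(hs[...,1]>90)).astype(int)
print("\n".join("".join(".#"[v] for v in r) for r in m[::2]))
E
```

```text
21.7167 x -0.1184 y -0.0170 z 0.1170 r 0.1182 q 0.14 0.08528290474924374 [-1.6  0.4 -0.3] 0.0
scene choc_0 [([301.0, 274.0], 0.56), ([310.0, 273.0], 0.42)]
scene cup_foot [([305.0, 284.0], 0.69), ([250.0, 290.0], 0.69)]
scene brown/orange px in the cup 53 (np.int64(305), np.int64(268))
side choc_0 [([305.0, 239.0], 0.32)]
side cup_foot [([312.0, 250.0], 0.55)]
side brown/orange px in the cup 69 (np.int64(312), np.int64(237))
wrist choc_0 [([175.0, 298.0], 0.59)]
wrist cup_foot [([280.0, 171.0], 0.72), ([173.0, 282.0], 0.69), ([172.0, 278.0], 0.52), ([453.0, 144.0], 0.38)]
wrist brown/orange px in the cup 29 (np.int64(158), np.int64(304))
[0.44026073 0.42864765 0.20621118] [[-0.627  0.779 -0.   ]
 [ 0.779  0.627 -0.001]
 [-0.001 -0.001 -1.   ]]
167 288
........................................................................
........................................................................
........................................................................
........................................................................
..............................................
[... 1297 characters left out ...]
..........###########......................
.......................................##########.......................
........................................#######.........................
........................................###.............................
........................................................................
........................................................................
........................................................................
........................................................................
........................................................................
........................................................................
```

Call:
drive_tool(
  plan=[0,-0.185,0,0,0,0,-0.185,0,0,0,0,-0.185,0,-0.0385,0,0,0,0,-0.0385,0,0,0,0,-0.0385,0,0,0,0,-0.0385,0,0,0,0,-0.0385,0,0,0,0,-0.0385,0,0,0,0,-0.0385,0,0,0,0,-0.0385,0],
)

```text
t: 23.0
ee_pos: [0.3537, 0.3595, 0.2067]
eef_rot: [-0.04, 0.999, -0.0, 0.0]
wrist_force: [-0.1, -0.0, -0.1]
width: 0.0853
finger_force: 0.0
```

Call:
drive_tool(
  plan=[0,0,0,-0.0385,0,0,0,0,-0.0385,0,0,0,0,-0.0385,0,0,0,0,-0.0385,0,0,0,0,-0.0385,0,0,-0.19,0,0,0,0,-0.19,0,0,0,0,-0.19,0,0,0,0,0,0,0,0,0,0,0,0,0],
)

```text
t: 23.83
ee_pos: [0.4272, 0.2681, 0.2062]
eef_rot: [-0.33, 0.944, -0.001, -0.0]
wrist_force: [0.1, 0.5, -0.4]
width: 0.0855
finger_force: 0.0
```

```bash
python3 ch.py | grep wrist; python3 - <<'E'
from h import *
import glob
s=get_state();e=np.array(s["ee_pos"]);M=R.from_quat(s["eef_rot"]).as_matrix();print(s["t"],e,M.round(3),s["q"][-1])
f=sorted(glob.glob("pics/z_wrist*"))[-1];im=cv2.imread(f);c=cal("wrist")
for x in cams.spot_point("wrist","cup_foot")[:1]: print(x,atz("wrist",x["location"],.004))
x,y=proj("wrist",[.4226,.2695,.056]).round().astype(int);print(x,y)
p=im[y-46:y+46,x-46:x+46];hs=cv2.cvtColor(p,cv2.COLOR_BGR2HSV);m=((hs[...,0]<18)&(hs[...,1]>90)).astype(int)
print("\n".join("".join(".#"[v] for v in r) for r in m[::2]))
print("shift",M.T@(np.array([.4235,.2725,.0281])-e)/.2)
E
```

```text
wrist choc_0 [([276.0, 359.0], 0.81), ([273.0, 169.0], 0.72), ([281.0, 198.0], 0.67), ([275.0, 178.0], 0.62)]
wrist cup_foot [([276.0, 172.0], 0.77)]
wrist brown/orange px in the cup 598 (np.int64(278), np.int64(185))
24.2833 [0.42450463 0.27189159 0.20681999] [[-0.776 -0.63  -0.   ]
 [-0.63   0.776  0.   ]
 [-0.     0.    -1.   ]] 1.1996308059997087
{'location': [276.1, 172.0], 'p': 0.77} [0.42307833 0.26674116 0.004     ]
279 187
............................................................................................
............................................................................................
............................................................................................
............................................................................................
............................................................................................
............................................................................................
............................................................................................
.............
[... 2954 characters left out ...]
........
............................................................................................
............................................................................................
............................................................................................
............................................................................................
............................................................................................
............................................................................................
............................................................................................
shift [0.00209475 0.0053885  0.89360056]
```

```bash
python3 - <<'E'
import cv2,glob,numpy as np
def show(p,step=2,ch=" .:-=+*#%@"):
    hs=cv2.cvtColor(p,cv2.COLOR_BGR2HSV);m=(hs[...,0]<18)&(hs[...,1]>70);v=p[...,2].astype(float)
    lo,hi=np.percentile(v[m],[2,98]);print(lo,hi)
    k=np.clip((v-lo)/(hi-lo)*8+1,1,9).astype(int)*m
    print("\n".join("".join(ch[a] for a in r) for r in k[::step]))
im=cv2.imread(sorted(glob.glob("pics/z_wrist*"))[-1]);show(im[155:218,305-55:345-30],1)
print("drum");show(im[330:420,240:320])
s=cv2.imread(sorted(glob.glob("pics/z_side*"))[-1]);t=cv2.imread("pics/side0.png")
print("side now");show(s[222:245,250:300],1);print("side 0");show(t[222:245,250:300],1)
E
```

```text
74.0 107.0
                                                                 
                                                                 
                                                                 
                                                                 
                                                                 
                      ==----=                                    
                   :.:::-::::--                                  
                  :::---=----::-                                 
                 =:--==+====--:::                                
                -::==++++++===-:.-                               
               -:-===++**+***=+=:::                              
               ::-==++****##**++=-:                              
               :-==+***##%%##***+-:=                             
              =:-=++**#%@@@%##*++=--                             
              ::-=+*+#%@@@@%%**++=-:=                            
              -:-=+**#%@@@@@##**+--:-                            
              ::-=+++#%@@@@%%#**+
[... 8291 characters left out ...]
 *##                                 
        *#@##*%%#* ##                             
     +  *###*+@%%# %#*+##                         
          ##+####*%%#* %#* *                      
             *###*%%#**%#* %#                     
                 *#%#*#%#*###*                    
                     *## *%%#*                    
                      * **%#%               =*+   
                          *#                -++*  
                                           .:-++*=
                                            ..-=+*
                                             ..:-+
                                               ..-
                                                 .
```

The count works out. The cup shows two chocolates on top and a third wedged between them, with two left in the magazine and one in the drum pocket. Now descend and grip.

Call:
drive_tool(
  plan=[0.002,0.005,0.17,0,0,0,0,0.18,0,0,0,0,0.18,0,0,0,0,0.15,0,0,0,0,0.11,0,0,0,0,0.1,0,0,0,0,0,0,0,0,0,0,0,0],
  squeeze=40,
)

```text
t: 25.0
ee_pos: [0.4236, 0.2718, 0.0283]
eef_rot: [-0.334, 0.943, -0.0, -0.001]
wrist_force: [0.0, 0.7, -0.0]
width: 0.0853
finger_force: 0.0
```

Call:
drive_tool(
  plan=[0,0,0,0,0.2,0,0,0,0,0.3,0,0,0,0,1,0,0,0,0,1,0,0,0,0,1,0,0,0,0,1,0,0,0,0,1],
)

```text
t: 25.58
ee_pos: [0.4252, 0.2724, 0.0306]
eef_rot: [-0.333, 0.943, 0.0, 0.002]
wrist_force: [-0.1, -0.6, 6.5]
width: 0.0564
finger_force: 41.6
```

Call:
drive_tool(
  plan=[0,0,-0.02,0,1,0,0,-0.03,0,1,0.05,0,-0.03,0,1,0.08,0,-0.03,0,1,0.08,0,-0.06,0,1,0.05,0,-0.1,0,1,0,0,-0.12,0,1,0,0,-0.1,0,1,0,0,-0.04,0,1,0,0,0,0,1],
)

```text
t: 26.42
ee_pos: [0.3842, 0.2393, 0.1365]
eef_rot: [-0.333, 0.943, 0.0, 0.002]
wrist_force: [0.3, 0.3, -1.3]
width: 0.0564
finger_force: 42.9
```

```bash
python3 - <<'E'
from h import *
s=get_state();e=np.array(s["ee_pos"]);M=R.from_quat(s["eef_rot"]).as_matrix();print(s["t"],e,s["width"],s["wrist_force"])
print("to cutout",M.T@(np.array([.4595,-.068,e[2]])-e)/.2)
E
```

```text
26.4167 [0.38418019 0.2392619  0.13648458] 0.05638797797294561 [ 0.32638077  0.27785097 -1.34260412]
to cutout [ 6.72882396e-01 -1.43153811e+00 -1.30939887e-03]
```

Call:
drive_tool(
  plan=[0,0,0,0.02,1,0,0,0,0.036,1,0,0,0,0.036,1,0,0,0,0.036,1,0,0,0,0.036,1,0,0,0,0.036,1,0,0,0,0.0165,1,0,0,0,0,1],
)

```text
t: 27.08
ee_pos: [0.3828, 0.2383, 0.1336]
eef_rot: [0.0, 1.0, -0.001, -0.001]
wrist_force: [0.1, 0.5, -1.8]
width: 0.0564
finger_force: 42.9
```

Call:
drive_tool(
  plan=[-0.042,-0.08,0,0,1,-0.042,-0.12,0,0,1,-0.042,-0.15,0,0,1,-0.042,-0.15,0,0,1,-0.042,-0.15,0,0,1,-0.042,-0.15,0,0,1,-0.042,-0.15,0,0,1,-0.042,-0.12,0,0,1,-0.042,-0.08,0,0,1,0,0,0,0,1],
)

```text
t: 27.92
ee_pos: [0.4601, 0.0038, 0.1335]
eef_rot: [0.003, 1.0, -0.001, -0.001]
wrist_force: [-0.4, -0.0, -1.9]
width: 0.0562
finger_force: 43.0
```

```bash
python3 - <<'E'
from h import *
s=get_state();e=np.array(s["ee_pos"]);M=R.from_quat(s["eef_rot"]).as_matrix();print(s["t"],e,M.round(3),s["width"])
for n in ("wrist","scene","side"):
  im=cams.snapshot(n); cv2.imwrite(f"pics/k_{n}.png",im[:,:,::-1])
  for t,z in (("cutout",.004),("carrier",0),("cup_foot",e[2]-.0265),("choc_0",e[2])):
    for x in cams.spot_point(n,t)[:3]: print(n,t,np.round(x["location"]),round(x["p"],2),atz(n,x["location"],z).round(4))
print([proj("wrist",[.4595,-.068,z]).round(1) for z in (.004,.024)])
E
```

```text
27.9167 [0.46012419 0.00383704 0.13350447] [[-1.     0.007 -0.001]
 [ 0.007  1.    -0.003]
 [ 0.001 -0.003 -1.   ]] 0.05621843989711319
wrist cutout [191. 195.] 0.72 [ 0.4572 -0.06    0.004 ]
wrist carrier [127. 195.] 0.74 [ 0.4582 -0.1098  0.    ]
wrist choc_0 [279. 309.] 0.93 [0.4739 0.0097 0.1335]
wrist choc_0 [276. 260.] 0.6 [0.45   0.0082 0.1335]
wrist choc_0 [277. 274.] 0.58 [0.4564 0.0089 0.1335]
scene cutout [355. 217.] 0.86 [ 0.4553 -0.0674  0.004 ]
scene carrier [359. 212.] 0.73 [ 0.4606 -0.1066  0.    ]
scene cup_foot [344. 198.] 0.84 [0.458  0.0116 0.107 ]
scene choc_0 [207. 365.] 0.53 [0.3698 0.666  0.1335]
side cutout [293. 196.] 0.78 [ 0.4614 -0.0387  0.004 ]
side carrier [290. 190.] 0.78 [ 0.4661 -0.0945  0.    ]
side cup_foot [296. 182.] 0.76 [0.4566 0.0272 0.107 ]
side choc_0 [302. 240.] 0.72 [0.468  0.384  0.1335]
[array([180.3, 196.6]), array([173.2, 204.2])]
```

```bash
python3 - <<'E'
from h import *
im=cv2.imread("pics/k_wrist.png");hs=cv2.cvtColor(im,cv2.COLOR_BGR2HSV)
m=((hs[...,0]>8)&(hs[...,0]<30)&(hs[...,1]>80)&(hs[...,2]>150)).astype(int)
print("\n".join("%3d "%(130+2*i)+"".join(".#"[v] for v in r) for i,r in enumerate(m[130:270:2,90:240:1])))
c=cal("wrist")
E
```

```text
130 #########################################################################...................................##########################################
132 #########################################################################...................................##########################################
134 ##########################################################################..................................##########################################
136 ##########################################################################..................................##########################################
138 ##########################################################################...................................#########################################
140 ##########################################################################...................................#########################################
142 ##########################################################################...................................#########################################
144 ###########
[... 9049 characters left out ...]
................................................................................
262 ......................................................................................................................................................
264 ......................................................................................................................................................
266 ......................................................................................................................................................
268 ......................................................................................................................................................
```

```bash
python3 - <<'E'
from h import *
c=cal("wrist");px=[(146,200),(147,190),(147,212),(150,184),(152,222),(159,230),(172,238),(190,242),(206,238),(213,232),(222,222),(226,212),(227,204),(225,194),(222,184),(154,178),(216,178)]
P=np.array([atz("wrist",p,.024,c)[:2] for p in px])
A=np.c_[2*P,np.ones(len(P))];x=np.linalg.lstsq(A,(P**2).sum(1),rcond=None)[0];r=np.sqrt(x[2]+x[0]**2+x[1]**2);print("centre",x[:2],"r",r,(np.hypot(*(P-x[:2]).T)-r).round(4))
L=[atz("wrist",p,.024,c)[:2].round(4) for p in ((163,132),(199,132),(166,166),(203,166))];print(L, (L[0]+L[1])/2,(L[2]+L[3])/2)
# cup rim in the hand: from the same picture
s=get_state();print(s["ee_pos"])
im=cv2.imread("pics/k_wrist.png");g=cv2.cvtColor(im,cv2.COLOR_BGR2GRAY)
hs=cv2.cvtColor(im,cv2.COLOR_BGR2HSV)
for r in (262,275,285,300,315,330): print(r,[ (int(c0),int(g[r,c0])) for c0 in range(188,372,8)])
E
```

```text
centre [ 0.45931485 -0.05852974] r 0.029243536504039925 [-0.0003 -0.0001  0.0004 -0.0005  0.0004  0.0003  0.0001  0.0004  0.0001
 -0.001  -0.0006 -0.0002  0.0001 -0.      0.0011 -0.0005  0.0002]
[array([ 0.4082, -0.0705]), array([ 0.4082, -0.046 ]), array([ 0.4316, -0.0706]), array([ 0.4316, -0.0448])] [ 0.4082  -0.05825] [ 0.4316 -0.0577]
[0.45927965 0.00905962 0.13474084]
262 [(188, 222), (196, 223), (204, 222), (212, 237), (220, 175), (228, 87), (236, 101), (244, 117), (252, 80), (260, 134), (268, 117), (276, 82), (284, 74), (292, 67), (300, 120), (308, 119), (316, 105), (324, 92), (332, 84), (340, 132), (348, 120), (356, 122), (364, 124)]
275 [(188, 92), (196, 70), (204, 232), (212, 143), (220, 81), (228, 96), (236, 99), (244, 109), (252, 123), (260, 63), (268, 74), (276, 73), (284, 70), (292, 58), (300, 85), (308, 118), (316, 105), (324, 99), (332, 92), (340, 77), (348, 126), (356, 53), (364, 69)]
285 [(188, 68), (196, 34), (204, 233), (212, 77), (220, 82), (228, 97), (236, 102), (244, 103), (252, 114), (260, 101), (268, 62), (276, 48), (284, 48), (292, 63), (300, 118), (308, 10
[... 166 characters left out ...]
 (244, 108), (252, 110), (260, 55), (268, 69), (276, 71), (284, 70), (292, 63), (300, 55), (308, 107), (316, 105), (324, 99), (332, 89), (340, 82), (348, 88), (356, 64), (364, 12)]
315 [(188, 17), (196, 8), (204, 141), (212, 86), (220, 85), (228, 87), (236, 95), (244, 101), (252, 108), (260, 65), (268, 74), (276, 78), (284, 79), (292, 71), (300, 61), (308, 104), (316, 99), (324, 87), (332, 84), (340, 91), (348, 121), (356, 19), (364, 9)]
330 [(188, 18), (196, 10), (204, 28), (212, 137), (220, 93), (228, 93), (236, 89), (244, 89), (252, 94), (260, 99), (268, 73), (276, 68), (284, 65), (292, 94), (300, 95), (308, 90), (316, 94), (324, 92), (332, 94), (340, 107), (348, 140), (356, 9), (364, 8)]
```

```bash
cat > hole.py <<'E'
from h import *
c=cal("wrist");e=np.array(get_state()["ee_pos"]);im=cams.snapshot("wrist");c2=cal("wrist");e2=np.array(get_state()["ee_pos"]);print(e,e2,c[1],c2[1])
cv2.imwrite("pics/hole.png",im[:,:,::-1])
hs=cv2.cvtColor(im,cv2.COLOR_RGB2HSV);m=((hs[...,0]>8)&(hs[...,0]<30)&(hs[...,1]>80)&(hs[...,2]>150)).astype(int)
u,v=proj("wrist",[.460,-.064,.024],c).astype(int);P=[]
for a in np.radians(np.arange(0,360,5)):
    for r in range(15,60):
        x,y=u+r*np.cos(a),v+r*np.sin(a)
        if 0<=int(y)<420 and 0<=int(x)<560 and m[int(y),int(x)]: P.append(atz("wrist",(x,y),.024,c)[:2]);break
P=np.array(P);g=np.ones(len(P),bool)
for _ in range(6):
    A=np.c_[2*P[g],np.ones(g.sum())];x=np.linalg.lstsq(A,(P[g]**2).sum(1),rcond=None)[0];r=np.sqrt(x[2]+x[0]**2+x[1]**2);d=np.abs(np.hypot(*(P-x[:2]).T)-r);g=d<max(.0015,np.median(d)*2)
print("centre",x[:2].round(4),"r",r.round(4),g.sum(),len(P))
M=R.from_quat(get_state()["eef_rot"]).as_matrix();print("shift/.2",M.T@(np.r_[x[:2],e2[2]]-e2)/.2)
# rim: white border circle edges of the cup, at rim height
z=e[2]-.0265+.052;u,v=proj("wrist",[e[0],e[1],z],c);print("tcp axis at rim",u,v,"r px",np.linalg.norm(proj("wrist",[e[0],e[1]+.0305,z],c)-[u,v]))
gr=cv2.GaussianBlur(cv2.cvtColor(im,cv2.COLOR_RGB2GRAY),(3,3),1)
h=cv2.HoughCircles(gr,cv2.HOUGH_GRADIENT,1.5,30,param1=120,param2=25,minRadius=60,maxRadius=90)
if h is not None:
    for q in h[0][:4]: print(q,atz("wrist",q[:2],z,c).round(4))
E
python3 hole.py
```

```text
[0.45927965 0.00905962 0.13474084] [0.45926735 0.00902848 0.13472263] [0.38116102 0.00805628 0.27766941] [0.38117018 0.00801456 0.27766165]
centre [ 0.4601 -0.0638] r 0.0294 62 66
shift/.2 [-4.28564990e-03 -3.64062203e-01 -3.89353471e-08]
tcp axis at rim 281.30892370904337 312.7532125010929 r px 82.77231380843777
[282.75 290.25  77.55] [0.4499 0.0096 0.1602]
[164.25 197.25  85.8 ] [ 0.415  -0.0299  0.1602]
[201.75 180.75  69.3 ] [ 0.4094 -0.0171  0.1602]
[284.25 323.25  87.45] [0.4638 0.0102 0.1602]
```

Call:
drive_tool(
  plan=[-0.0045,-0.06,0,0,1,-0.005,-0.1,0,0,1,-0.005,-0.11,0,0,1,-0.004,-0.094,0,0,1,0,0,0.1,0,1,0,0,0.12,0,1,0,0,0.1,0,1,0,0,0.06,0,1,0,0,0,0,1,0,0,0,0,1],
)

```text
t: 29.55
ee_pos: [0.4628, -0.0636, 0.0584]
eef_rot: [-0.0, 1.0, 0.0, -0.001]
wrist_force: [-0.1, 1.3, -1.7]
width: 0.0566
finger_force: 43.1
```

```bash
python3 - <<'E'
from h import *
for n in ("scene","side"):
    im=cams.snapshot(n);cv2.imwrite(f"pics/i_{n}.png",im[:,:,::-1])
s=get_state();e=np.array(s["ee_pos"]);M=R.from_quat(s["eef_rot"]).as_matrix();print(s["t"],e,M.round(3),s["wrist_force"])
print("shift",M.T@(np.array([.463,-.0638,.0305])-e)/.2)
for n in ("scene","side"):
    for x in cams.spot_point(n,"cup_foot")[:2]: print(n,x,atz(n,x["location"],e[2]-.0265).round(4))
E
```

```text
29.65 [ 0.46378352 -0.06368066  0.05948036] [[-1.    -0.     0.002]
 [-0.     1.     0.   ]
 [-0.002  0.    -1.   ]] [ 0.26749355  0.17305346 -2.58451773]
shift [ 0.00417025 -0.00060553  0.1448947 ]
scene {'location': [353.2, 206.0], 'p': 0.7} [ 0.4694 -0.0784  0.033 ]
side {'location': [291.8, 186.7], 'p': 0.63} [ 0.463  -0.0621  0.033 ]
```

Call:
drive_tool(
  plan=[0.003,0,0.04,0,1,0,0,0.03,0,1,0,0,0.025,0,1,0,0,0.015,0,1,0,0,0,0,1],
)

```text
t: 30.17
ee_pos: [0.462, -0.0634, 0.0359]
eef_rot: [-0.0, 1.0, 0.0, -0.001]
wrist_force: [-0.9, 0.8, -2.1]
width: 0.0562
finger_force: 43.1
```

Call:
drive_tool(
  plan=[0,0,0.015,0,1,0,0,0.015,0,1,0,0,0.01,0,1,0,0,0,0,1,0,0,0,0,1],
)

```text
t: 30.58
ee_pos: [0.4633, -0.0632, 0.0305]
eef_rot: [-0.0, 1.0, -0.0, 0.001]
wrist_force: [-2.3, 1.2, 15.4]
width: 0.0562
finger_force: 44.4
```

Call:
drive_tool(
  plan=[0,0,0.01,0,1,0,0,0,0,1,0,0,0,0,1],
)

```text
t: 30.83
ee_pos: [0.4635, -0.0634, 0.0302]
eef_rot: [-0.0, 1.0, -0.001, 0.002]
wrist_force: [-5.8, 1.7, 32.1]
width: 0.0561
finger_force: 45.8
```

```bash
python3 - <<'E'
from h import *
s=get_state();e=np.array(s["ee_pos"]);print(s["t"],e,s["wrist_force"])
E
```

```text
30.8333 [ 0.46348952 -0.06341948  0.03016473] [-5.80026999  1.65149034 32.10334497]
```

Call:
drive_tool(
  plan=[0,0,-0.014,0,1,0,0,0,0,0.5,0,0,0,0,0.3,0,0,0,0,0.1,0,0,0,0,0,0,0,0,0,0,0,0,-0.1,0,0,0,0,-0.15,0,0,0,0,-0.2,0,0,0,0,-0.2,0,0],
)

```text
t: 31.67
ee_pos: [0.4613, -0.064, 0.16]
eef_rot: [0.0, 1.0, 0.0, -0.002]
wrist_force: [0.4, -0.8, 0.0]
width: 0.0855
finger_force: 0.0
```

Call:
drive_tool(
  plan=[0,0,-0.1,0,0,0,0,0,0,0,0,0,0,0,0,0,0,0,0,0],
)

```text
t: 32.0
ee_pos: [0.4614, -0.0643, 0.1785]
eef_rot: [0.0, 1.0, -0.0, -0.001]
wrist_force: [-0.5, 0.0, -0.7]
width: 0.0853
finger_force: 0.0
```

```bash
python3 - <<'E'
from h import *
c=cal("wrist");im=cams.snapshot("wrist");s=get_state();print(s["t"],s["ee_pos"])
for n in ("wrist","scene","side"):
    if n!="wrist": cams.snapshot(n)
    for t,z in (("cup_foot",.004),("choc_0",.04)):
        for x in cams.spot_point(n,t)[:6]: print(n,t,np.round(x["location"]),round(x["p"],2),atz(n,x["location"],z,c if n=="wrist" else None).round(4))
cv2.imwrite("pics/fin.png",im[:,:,::-1])
# apparent rim: bright ring against the wood; compare with the expected circle at z=.056 and the finished cup
hs=cv2.cvtColor(im,cv2.COLOR_RGB2HSV);m=((hs[...,0]>8)&(hs[...,0]<30)&(hs[...,1]>80)&(hs[...,2]>150)).astype(int)
for name,ctr in (("cup",[.4601,-.0638]),("finished",[.4601,-.1678])):
    for zz in (.056,.060,.064):
        u,v=proj("wrist",[*ctr,zz],c);P=[]
        for a in np.radians(np.r_[0:360:5]):
            for r in np.arange(20,60,.5):
                x,y=u+r*np.cos(a),v+r*np.sin(a)
                if 0<=int(y)<420 and 0<=int(x)<560 and m[int(y),int(x)]: P.append(atz("wrist",(x,y),zz,c)[:2]);break
        if len(P)<8: print(name,"few");break
        P=np.array(P);g=np.ones(len(P),bool)
        for _ in range(8):
            A=np.c_[2*P[g],np.ones(g.sum())];x=np.linalg.lstsq(A,(P[g]**2).sum(1),rcond=None)[0];r=np.sqrt(x[2]+x[0]**2+x[1]**2);d=np.abs(np.hypot(*(P-x[:2]).T)-r);g=d<max(.001,np.median(d)*1.5)
        print(name,zz,x[:2].round(4),"r",r.round(4),g.sum(),len(P))
E
```

```text
32.05 [ 0.46118688 -0.06422045  0.17810962]
wrist cup_foot [278. 180.] 0.56 [ 0.4589 -0.0658  0.004 ]
wrist choc_0 [279. 179.] 0.7 [ 0.4489 -0.065   0.04  ]
wrist choc_0 [286. 208.] 0.58 [ 0.4727 -0.0599  0.04  ]
wrist choc_0 [276. 190.] 0.48 [ 0.4579 -0.0671  0.04  ]
scene cup_foot [354. 217.] 0.83 [ 0.4605 -0.0679  0.004 ]
cup 0.056 [ 0.4585 -0.0612] r 0.0317 28 50
cup 0.06 [ 0.4573 -0.0612] r 0.0314 30 50
cup 0.064 [ 0.4556 -0.0618] r 0.0305 33 51
finished 0.056 [ 0.4612 -0.1756] r 0.0228 35 58
finished 0.06 [ 0.459  -0.1745] r 0.0219 34 59
finished 0.064 [ 0.4587 -0.1735] r 0.0212 33 59
```

```bash
python3 -c "
from station import robot
print(robot.finish_job())"
```

```text
the job is handed in; nothing more can be done
None
```

The job is handed in: three chocolates are in the cup and three are still in the dispenser, and the cup is pressed home in the free cutout (firm stop at 32 N) with the arm clear; the hand-in gave no verdict.

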